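# Fit the spare sensor in the ion analyser and lock it

### The job

The ion analyser is missing its orange sensor. Take the orange-capped spare out of the storage stand, put it foot first into the empty middle pocket of the analyser's sloping sensor deck, fully home, and then swing the clamp lever all the way shut so that the sensor is locked in. Leave the blue and green spares in the stand and do not knock the glassware and bottles about.

Things in the scene. Friction and masses are not known exactly. Their poses are not given: they have to be found in the camera images.
- sensor_orange: Spare ion sensor, a block 24 mm (x) by 30 mm (y) by 66 mm tall, 50 g: white, its top 22 mm an orange cap of the same width. The foot is tapered, 2 mm a side over the lowest 4 mm. Origin: centre of the underside; z up. It starts upright in any one of the stand's three wells, 26 mm deep in it, its upper 40 mm free. It fits either way round (half a turn about z).
- stand: Fixed turquoise storage stand, 68 mm (x) by 164 mm (y) by 46 mm tall, origin at the centre of its underside. Three wells in its top, at y = -50, 0 and 50 mm, hold the three spares with 1.5 mm of play a side, the sensors' axes along the stand's.
- analyser: Fixed white bench-top analyser, 260 mm deep (x) by 320 mm wide (y), origin at the centre of its underside. Its front face slopes up away from the robot at 30 degrees, from 50 mm to 160 mm high; in it lie the grey sensor deck and, at its -y side, a flush screen. Blue- and green-capped sensors stand fixed in the pockets either side of the empty one.
- socket: The sensor deck. Origin: centre of the empty pocket's FLOOR. z points out of the pocket, square to the slope (30 degrees from vertical, towards the robot's side), x up the slope, y along the row. The pocket is 28 mm deep (deck face at z = 28 mm), takes the sensor x along x, y along y, with 1 mm of play a side. A seated sensor's origin is at this origin, its top at z = 66 mm.
- row_front (a point): A point on the deck face in front of the pocket (socket x = -30, y = 0, z = 28 mm), on an orange dot; the deck is bare from 12 to 100 mm in front of the pocket's centre. The fixed blue and green sensors stand at socket y = -46 and 46 mm, their tops at z = 66 mm, like the seated spare's.
- pawl_shaft (a point): Middle of the clamp shaft behind the row (socket x = 52, y = 0, z = 72 mm), which runs along socket's y between two posts (y = -72 and 72 mm, up to z = 80 mm). It carries three steel pawls, 51 mm long and 14 mm wide. Lever open, they stand up and leave 32 mm free behind the middle pocket; lever shut, they lie 0.5 mm above the seated sensors' tops.
- clamp (a joint): Clamp lever angle, rad: 0 = shut (lever lies down the slope towards the robot, pawls over the sensors); at 1.57 it stands square to the deck; up to 2.0. Starts open, 1.6 to 1.95. It turns about socket's y axis against friction (1 to 1.5 N at the grip), has no spring and stays where it is left. A sensor that is not home is pushed home by the pawl or stops it short.
- clamp_grip (a point): Centre of the lever's black grip: a cylinder 16 mm in diameter, 22 mm long along socket's y, 85 mm from the hinge axis. The lever's arm (6 mm wide along y) meets it at mid-length. At lever angle a it is at x = 52 - 85 cos a, y = 90, z = 72 + 85 sin a (mm) of socket. The 25 mm beyond either end are free for fingers. Its frame turns with the lever.
- clamp_hinge (a point): The point of the lever's hinge axis abreast of the grip (socket x = 52, y = 90, z = 72 mm).
- sensor_blue: Blue-capped spare sensor, same size, standing in the stand; to be left there. Origin: centre of its underside.
- sensor_green: Green-capped spare sensor, same size, standing in the stand; to be left there. Origin: centre of its underside.
- vol_flask: Pale blue stoppered volumetric flask, bulb 66 mm in diameter, 180 mm tall; origin at the centre of its underside. Bystander.
- conical_flask: Clear conical flask with a blue stopper, 80 mm at the foot, 134 mm tall; origin at the centre of its underside. Bystander.
- beaker: Clear open beaker, 68 mm in diameter, 85 mm tall; origin at the centre of its underside. Bystander.
- jar: Small clear jar with a red cap, 52 mm in diameter, 65 mm tall; origin at the centre of its underside. Bystander.
- reagent_bottle: Amber bottle with a blue cap and yellow label, 64 mm in diameter, 150 mm tall; origin at the centre of its underside. Bystander.

How it is judged (in metres and radians):
On the way:
1. the orange sensor stands in the middle pocket, at most 10 mm short of its floor, while the lever is still open (x of sensor_orange in the frame of socket between -0.004 and 0.004 m and y of sensor_orange in the frame of socket between -0.004 and 0.004 m and z of sensor_orange in the frame of socket between -0.003 and 0.01 m and value of joint clamp above 0.7 rad), for 0.2 s.
At the end, for the whole second after the job is handed in: Orange sensor at rest in the middle pocket: foot within 3 mm of the floor and 4 mm of centre, leaning under 0.11 rad; lever shut to within 0.10 rad; blue and green spares within 20 mm, and all flasks, beaker, jar and bottle upright and within 40 mm, of where they were (x of sensor_orange in the frame of socket between -0.004 and 0.004 m and y of sensor_orange in the frame of socket between -0.004 and 0.004 m and z of sensor_orange in the frame of socket between -0.003 and 0.003 m and angle between the z axis of sensor_orange and the z axis of socket, either way round below 0.11 rad and value of joint clamp below 0.1 rad and linear speed of sensor_orange below 0.02 m/s and distance of each of sensor_blue, sensor_green from where it was at the start of the episode below 0.02 m and distance of each of vol_flask, conical_flask, beaker, jar, reagent_bottle from where it was at the start of the episode below 0.04 m and angle between each of vol_flask, conical_flask, beaker, jar, reagent_bottle's own z axis and vertical below 0.2 rad); the robot touches nothing.
It fails at once if the blue or green spare is pulled out or knocked out of its well (distance of any of sensor_blue, sensor_green from where it was at the start of the episode above 0.03 m).
It fails at once if glassware or a bottle is tipped over or shoved more than 60 mm (angle between any of vol_flask, conical_flask, beaker, jar, reagent_bottle's own z axis and vertical above 0.6 rad or distance of any of vol_flask, conical_flask, beaker, jar, reagent_bottle from where it was at the start of the episode above 0.06 m).
It also fails if it takes over 58 s, if anything falls off the work surface, if the arm or the gripper's body presses on something with over 40 N, if the wrist force passes 120 N, or if a joint passes its speed limit or range.

### The arm

A 6-joint arm with a two-finger parallel gripper is mounted at the origin on the work surface. World frame = base frame: x ahead of the robot, y to its left, z up, the work surface at z = 0. Lengths are in m, angles in degrees, forces in N, time in s.
With the tool pointing down it reaches from about 0.4 to 0.825 m from the base axis. Payload 7 kg.
Tool frame: the origin (TCP) lies midway between the tips of the shut fingers; the grasp point (between the pads) lies 19 mm behind it (r.grasp_offset is the distance from the TCP to the grasp point, in m); z points along the fingers, x is the direction in which the jaws open and shut, and the axes are right-handed (so a half turn about z gives the same grasp; the last joint's range is limited). The gripper opens to 88 mm and grips with 3 to 60 N. Pads are 19 mm wide; open, the fingers measure 130 mm over their backs; the gripper's body (78 mm by 193 mm) begins 47 mm behind the grasp point.
Start: joints at [85.033, 20.546, 0.682, 0, -70.136, -16.507], TCP at [0.247, 0.628, 0.227] pointing down, gripper open.
Joint ranges: [-176.03, 176.03], [-82.01, 121.73], [-58.28, 71.71], [-173.87, 95.51], [-174.79, -0.11], [-173.66, 173.66]. Speed limits (degrees/s): [136.94, 136.94, 172.46, 180, 180, 180].

### API

Orientations are given as [roll, pitch, yaw] about the fixed x, y, z axes, in that order (R = Rz(yaw) Ry(pitch) Rx(roll)).
In Python, from plant import r gives the robot as it stands.
- The arm moves only by the tool step_arm, never from a script. Its argument "deltas" is a list of rows, each a list of 7 numbers: the turn, a rotation vector about the tool's x, y, z in rad, then the shift along the tool's x, y, z in mm, then the opening, from -1 (shut) to 1 (fully open), so that 0 is half open. In form: [[ax, ay, az, x, y, z, grip], ...]. A call has 1 to 10 rows; each row shifts and turns the pose as measured when the row begins, along the tool's axes as they then stand; what a row does not reach is not made up. A row lasts 1/10 s, in which the tool goes at most 50 mm and 8.59 degrees, less where a joint would pass 70% of its speed; a pose out of reach is approached as far as the arm can. A call with a gripper value outside its range is refused whole. The fingers move at their own pace and stop on an object; "squeeze" is the grip in N (left out, the last holds). Time passes only in rows, so rows that do not move let the fingers close. It gives the time, the measured TCP pose, the force and the opening at its end, in the units of the state.
- r.get_state(): the state, without advancing time (a new reading comes with each control period).
- r.capture(name): name is "side" or "top"; returns the picture (384x512x3 uint8, red, green, blue); there is no depth.
- r.camera_info(name): a dict with "vertical_fov" (degrees; the focal length in pixels is half the picture's height over the tangent of half this angle, whatever the lens; pixels are square), "cx", "cy" (the principal point, pixels), "view" (4x4, takes a point from world to camera coordinates). Camera axes: x right, y down, z forward; pixel columns grow to the right and rows downward; lengths in m; the calibration is good to about 2 mm. A picture is of the moment at which its call begins. camera_info takes no time and is no camera call.
- r.close_job(): hands the job in, once; it reports no verdict.
The state is a dict: "time_s": time; "joints": joint angles; "qd": joint speeds; "joint_torque": joint torques, N m; "tcp_pos": TCP position; "eef_rot": TCP orientation; "contact_force": force on the tool from outside, world axes, zero at the start; "moment": the same for the moment, N m; "gripper_width": finger opening in m.
Only numpy, scipy, OpenCV 4.12 (cv2) and the standard library are available. Lean on these libraries where they do the work, as an engineer would, in place of code of your own. Each camera call takes 0.05 s, during which the arm holds its last target.

## Working session

There is one attempt and no reset: what is moved stays moved. The work goes in short steps, Python scripts to look and compute and a tool call to move; the robot and the scene stay as the last step left them, time stands still between calls to the robot, and variables do not carry over. Pictures are saved under pics/ and viewed, and the job is handed in when it is done.

Besides the shell and the picture viewer there is one more tool, called in YAML: its name, and indented under it one key for each argument. step_arm: Moves the arm, as the interface text tells. Its arguments: {"type":"object","properties":{"deltas":{"type":"array","items":{"type":"array","items":{"type":"number"}}},"squeeze":{"type":"number"}},"required":["deltas"]}

```bash
mkdir -p pics; ls; python3 - <<'E'
from plant import r
import cv2,numpy as np
s=r.get_state();print(s)
print(r.grasp_offset)
for n in("side","top"):
    im=r.capture(n);cv2.imwrite(f"pics/{n}0.png",im[:,:,::-1]);i=r.camera_info(n);print(n,i)
E
```

```text
pics
{'time_s': 0.0, 'joints': array([ 8.50323332e+01,  2.05913052e+01,  6.34822693e-01, -1.94298498e-02,
       -7.01337947e+01, -1.65089078e+01]), 'qd': array([-0.13061185, -0.13862721, -0.0767612 , -0.01020783, -0.01400987,
       -0.08964958]), 'joint_torque': array([-2.19939524e-03, -5.82714057e+01,  2.93045068e+01,  6.99713588e+00,
        6.66299660e-03, -1.72754790e-04]), 'tcp_pos': array([0.24696176, 0.62769895, 0.22563427]), 'eef_rot': array([-1.79991856e+02, -9.17462625e-02, -1.11483198e+02]), 'contact_force': array([-0.11365684, -0.39256677,  0.61724723]), 'moment': array([0.00531823, 0.02581074, 0.03692529]), 'gripper_width': 0.08745914674623173}
0.0188
side {'vertical_fov': 56.51049934960816, 'cx': 260.06717015825353, 'cy': 186.54368148197122, 'view': array([[ 0.75359517, -0.65711066, -0.01731764, -0.4248397 ],
       [-0.47506923, -0.52623792, -0.70525377,  0.36906834],
       [ 0.45431657,  0.53970292, -0.70874341,  0.90593881],
       [ 0.        ,  0.        ,  0.        ,  1.        ]])}
top {'vertical_fov': 46.40311177931803, 'cx': 257.84973468446265, 'cy': 185.3430448243847, 'view': array([[-1.43697473e-02, -9.99893523e-01, -2.54014224e-03,
        -4.94920460e-03],
       [-9.82690232e-01,  1.45916795e-02, -1.84680781e-01,
         5.83602272e-01],
       [ 1.84698182e-01, -1.57643186e-04, -9.82795277e-01,
         1.39029470e+00],
       [ 0.00000000e+00,  0.00000000e+00,  0.00000000e+00,
         1.00000000e+00]])}
```

View pics/side0.png

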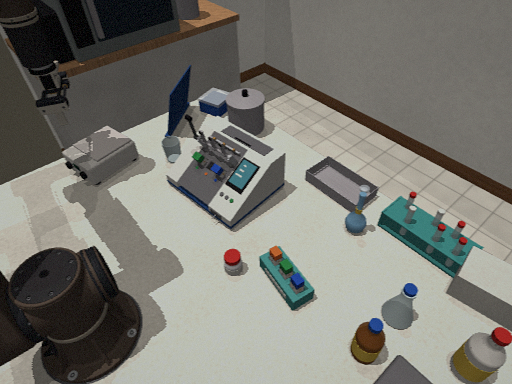

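View pics/top0.png

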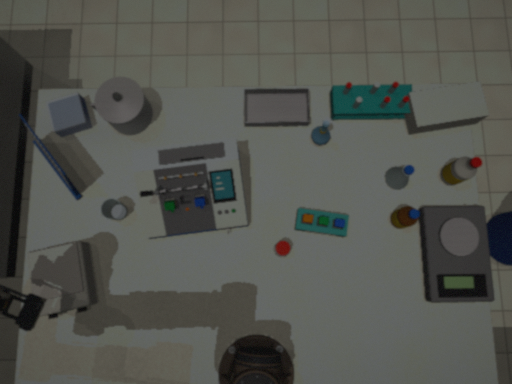

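The side view shows the stand, orange cap at about (276,253), and the analyser around (230,170). In the top view the orange cap is at (308,219) and the analyser at about (200,190). I'll zoom in on both.

```bash
cat > h.py <<'E'
import numpy as np,cv2
from plant import r
def cam(n):
    i=r.camera_info(n);f=192/np.tan(np.radians(i['vertical_fov']/2));return f,i['cx'],i['cy'],np.array(i['view'])
def proj(n,p):
    f,cx,cy,V=cam(n);q=np.atleast_2d(p)@V[:3,:3].T+V[:3,3];return np.c_[cx+f*q[:,0]/q[:,2],cy+f*q[:,1]/q[:,2]]
def ray(n,u):
    f,cx,cy,V=cam(n);d=V[:3,:3].T@np.array([(u[0]-cx)/f,(u[1]-cy)/f,1]);return -V[:3,:3].T@V[:3,3],d/np.linalg.norm(d)
def onz(n,u,z):
    o,d=ray(n,u);return o+d*(z-o[2])/d[2]
def tri(us,ut):
    o1,d1=ray('side',us);o2,d2=ray('top',ut)
    t=np.linalg.lstsq(np.c_[d1,-d2],o2-o1,rcond=None)[0];a=o1+t[0]*d1;b=o2+t[1]*d2
    return (a+b)/2,np.linalg.norm(a-b)
def crop(n,im,x,y,w,h,name,k=6,g=1.0):
    c=im[y:y+h,x:x+w,::-1];c=cv2.resize(c,None,fx=k,fy=k,interpolation=cv2.INTER_CUBIC)
    if g!=1: c=(255*(c/255.)**g).astype(np.uint8)
    for j in range(0,w,10): cv2.putText(c,str(x+j),(j*k,8),0,.3,(0,0,255),1);c[:4,j*k]=(0,0,255)
    for j in range(0,h,10): cv2.putText(c,str(y+j),(0,j*k+4),0,.3,(0,0,255),1)
    cv2.imwrite(f"pics/{name}.png",c)
E
python3 - <<'E'
from h import *
s=cv2.imread('pics/side0.png')[:,:,::-1];t=cv2.imread('pics/top0.png')[:,:,::-1]
crop('side',s,160,100,130,95,'sA');crop('side',s,215,230,110,80,'sS',7)
crop('top',t,135,135,120,110,'tA',5,.5);crop('top',t,265,195,100,70,'tS',7,.5)
E
```

```text
(no output)
```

View pics/sA.png

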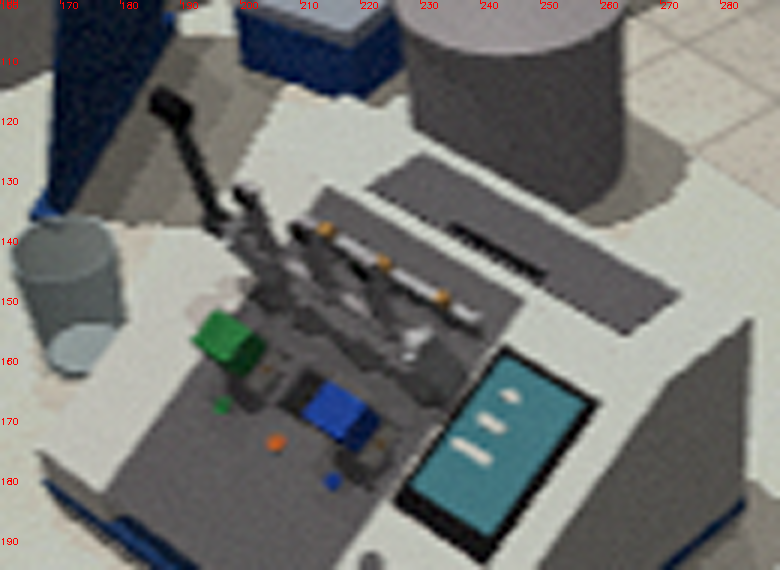

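View pics/tA.png

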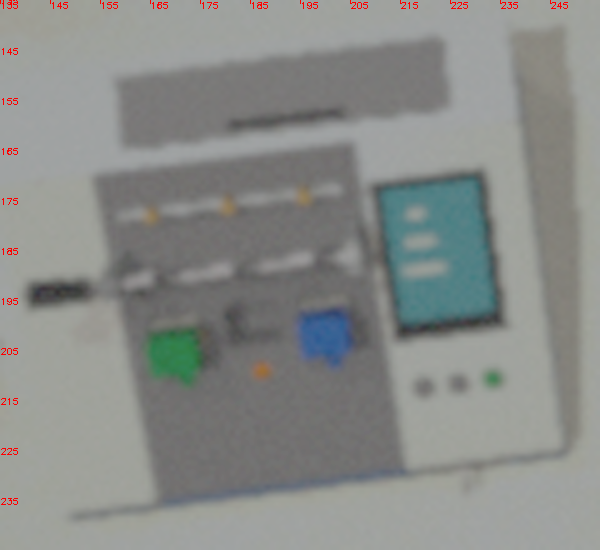

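View pics/sS.png

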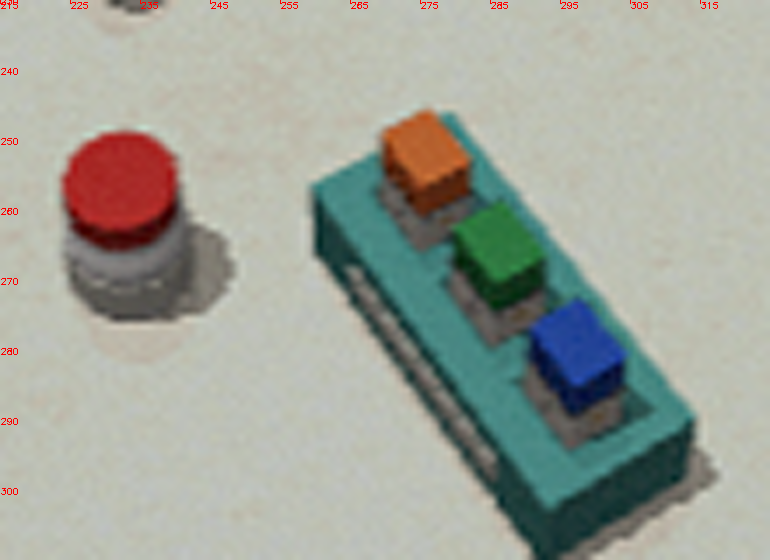

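View pics/tS.png

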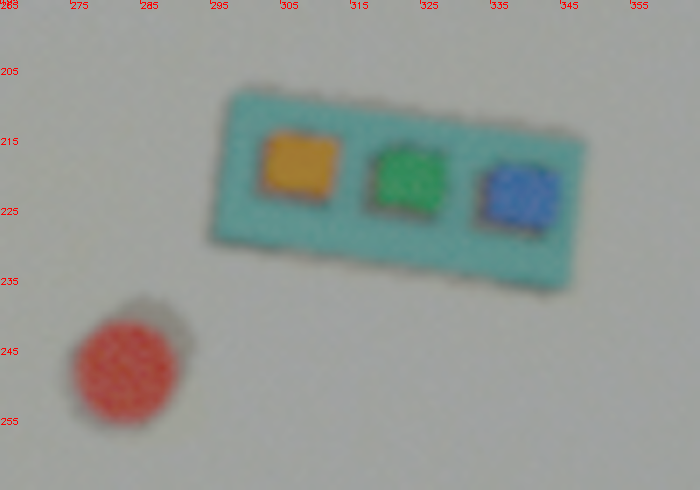

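```bash
python3 - <<'E'
from h import *
S=cv2.imread('pics/side0.png');T=cv2.imread('pics/top0.png')
def comps(im,lo,hi,win,smin,vmin,name,vmax=256):
    x,y,w,h=win;c=cv2.resize(im[y:y+h,x:x+w],None,fx=4,fy=4,interpolation=cv2.INTER_CUBIC);hs=cv2.cvtColor(c,cv2.COLOR_BGR2HSV).astype(int)
    m=((hs[...,0]>=lo)&(hs[...,0]<=hi)&(hs[...,1]>smin)&(hs[...,2]>=vmin)&(hs[...,2]<vmax)).astype(np.uint8)
    n,l,st,ce=cv2.connectedComponentsWithStats(m)
    for i in range(1,n):
        if st[i,4]>60:
            mm=(l==i).astype(np.uint8);cs,_=cv2.findContours(mm,0,2);rr=cv2.minAreaRect(cs[0])
            f=lambda p:(np.array(p)+.5)/4-.5+[x,y]
            print(name,'cen',f(ce[i]).round(2),'area',st[i,4]/16,'rect c',f(rr[0]).round(2),np.round(np.array(rr[1])/4,1),round(rr[2],1), 'vmed',np.median(hs[...,2][l==i]))
WA=(135,100,120,110)
for nm,lo,hi in(('orange',3,22),('green',40,80),('blue',105,128)):
    comps(S,lo,hi,(185,145,60,45),110,0,'S deck '+nm); comps(T,lo,hi,(150,180,70,50),80,0,'T deck '+nm)
    comps(S,lo,hi,(255,235,70,65),130,0,'S stand '+nm); comps(T,lo,hi,(290,200,70,40),80,0,'T stand '+nm)
comps(S,80,97,(250,235,80,80),80,0,'S stand');comps(T,78,97,(285,195,75,50),60,0,'T stand')
E
```

```text
S deck orange cen [233.38 149.45] area 4.6875 rect c [233.4  149.43] [2.  2.6] 18.4 vmed 118.0
S deck orange cen [205.56 173.29] area 7.5 rect c [205.62 173.25] [2.8 3. ] 90.0 vmed 155.0
T deck orange cen [186.87 208.69] area 14.625 rect c [187.   208.62] [4.  4.2] 90.0 vmed 75.0
S stand orange cen [275.35 252.82] area 123.9375 rect c [275.38 252.75] [13.2 11.1] 63.4 vmed 178.0
T stand orange cen [307.37 218.13] area 90.8125 rect c [307.28 218.13] [10.7  9. ] 9.0 vmed 96.0
S deck green cen [197.88 156.79] area 72.8125 rect c [197.89 156.78] [10.6  7.4] 38.2 vmed 104.0
S deck green cen [196.57 167.2 ] area 4.8125 rect c [196.59 167.11] [2.  2.7] 18.4 vmed 94.0
T deck green cen [169.55 205.53] area 110.0 rect c [169.36 206.22] [11.8 11.7] 85.6 vmed 59.0
S stand green cen [285.86 265.87] area 137.125 rect c [285.84 265.87] [13.8 11.1] 52.1 vmed 117.0
T stand green cen [323.22 220.41] area 94.625 rect c [322.96 220.6 ] [11.5  9.7] 9.9 vmed 73.0
S deck blue cen [216.37 168.86] area 89.625 rect c [216.42 168.83] [12.  8.] 34.8 vmed 136.0
S deck blue cen [215.03 179.7 ] area 6.75 rect c [215.13 179.63] [2.5 2.8] 45.0 vmed 112.5
T deck blue cen [199.6  201.75] area 116.125 rect c [199.7  202.46] [12.3 11.6] 82.2 vmed 75.0
S stand blue cen [296.91 280.27] area 145.5625 rect c [296.91 280.13] [14.6 11.5] 53.1 vmed 148.0
T stand blue cen [338.82 222.88] area 81.3125 rect c [338.73 222.89] [10.5  8.5] 3.6 vmed 93.0
S stand cen [287.25 281.78] area 972.1875 rect c [286.16 276.56] [64.6 29.7] 54.2 vmed 128.0
T stand cen [321.37 222.15] area 809.5 rect c [321.78 221.82] [52.2 22.2] 8.3 vmed 81.0
```

```bash
python3 - <<'E'
from h import *
S=cv2.imread('pics/side0.png')
def topface(win,lo,hi,v0):
    x,y,w,h=win;c=cv2.resize(S[y:y+h,x:x+w],None,fx=8,fy=8,interpolation=cv2.INTER_CUBIC);hs=cv2.cvtColor(c,cv2.COLOR_BGR2HSV).astype(int)
    m0=((hs[...,0]>=lo)&(hs[...,0]<=hi)&(hs[...,1]>110)).astype(np.uint8)
    v=hs[...,2][m0>0].astype(np.uint8); th,_=cv2.threshold(v,0,1,cv2.THRESH_OTSU)
    m=((m0>0)&(hs[...,2]>th)).astype(np.uint8);n,l,st,ce=cv2.connectedComponentsWithStats(m);i=1+np.argmax(st[1:,4])
    cs,_=cv2.findContours((l==i).astype(np.uint8),0,2);M=cv2.minAreaRect(cs[0])
    f=lambda p:(np.array(p)+.5)/8-.5+[x,y]
    return f(ce[i]),st[i,4]/64,th
tops={'o':((266,242,20,22),3,22),'g':((277,256,20,22),40,80),'b':((287,270,22,22),105,128),'G':((188,148,20,16),40,80),'B':((206,158,22,18),105,128)}
T={'o':[307.37,218.13],'g':[323.22,220.41],'b':[338.82,222.88],'G':[169.4,205.7],'B':[199.65,202.0]}
for k,a in tops.items():
    u,ar,th=topface(*a,0);p,e=tri(u,T[k]);print(k,u.round(2),ar,th,'tri',p.round(4),'gap',e.round(4),'top@z.086',onz('top',T[k],.086).round(4),'side@.086',onz('side',u,.086).round(4))
print('dot',tri([205.56,173.29],[186.87,208.69]))
for u in([205.56,173.29],[196.57,167.2],[215.03,179.7]): print(onz('side',u,.1).round(4))
E
```

```text
o [275.26 250.73] 78.796875 134.0 tri [ 0.4732 -0.1672  0.0809] gap 0.0025 top@z.086 [ 0.4715 -0.1659  0.086 ] side@.086 [ 0.4719 -0.1702  0.086 ]
g [285.95 263.97] 89.015625 84.0 tri [ 0.4655 -0.2165  0.0809] gap 0.0031 top@z.086 [ 0.4637 -0.2149  0.086 ] side@.086 [ 0.4645 -0.2194  0.086 ]
b [297.06 278.44] 95.234375 107.0 tri [ 0.4576 -0.2653  0.0788] gap 0.0037 top@z.086 [ 0.4553 -0.263   0.086 ] side@.086 [ 0.4559 -0.2689  0.086 ]
G [196.48 155.58] 45.328125 78.0 tri [0.5099 0.2543 0.135 ] gap 0.0003 top@z.086 [0.5168 0.2641 0.086 ] side@.086 [0.5375 0.3076 0.086 ]
B [215.29 167.81] 55.90625 104.0 tri [0.5199 0.1629 0.1358] gap 0.0007 top@z.086 [0.5271 0.1696 0.086 ] side@.086 [0.5488 0.2111 0.086 ]
dot (array([0.50681648, 0.20867254, 0.08840959]), np.float64(0.0011826443242496766))
[0.5013 0.1972 0.1   ]
[0.4961 0.242  0.1   ]
[0.5065 0.1518 0.1   ]
```

View gripper.

```bash
python3 - <<'E'
from h import *
s=cv2.imread('pics/side0.png')[:,:,::-1];t=cv2.imread('pics/top0.png')[:,:,::-1]
crop('side',s,0,0,120,120,'sG',5,.5);crop('top',t,0,260,100,80,'tG',7,.4)
print(proj('top',[[.247,.628,.2256]]),proj('side',[[.247,.628,.2256]]))
from scipy.spatial.transform import Rotation as R
print(R.from_euler('xyz',[-180,-.09,-111.48],degrees=True).as_matrix().round(3))
E
```

```text
[[ 22.82963309 299.11752683]] [[ 64.5292315  115.56581399]]
[[-0.366 -0.931 -0.001]
 [-0.931  0.366 -0.001]
 [ 0.002 -0.    -1.   ]]
```

View pics/sG.png

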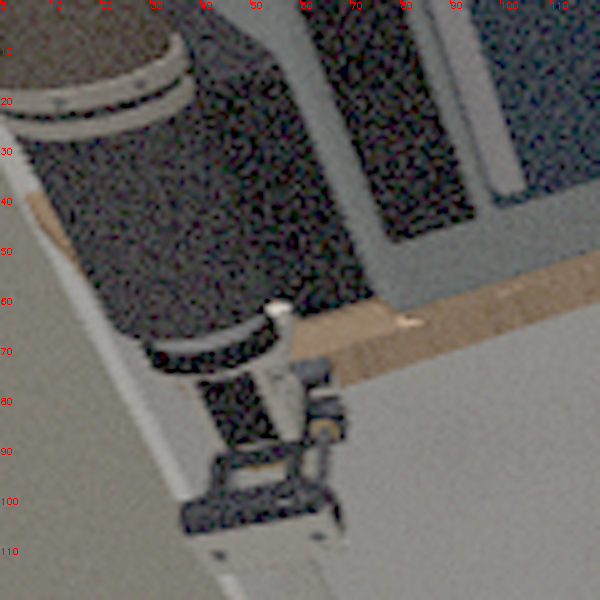

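View pics/tG.png

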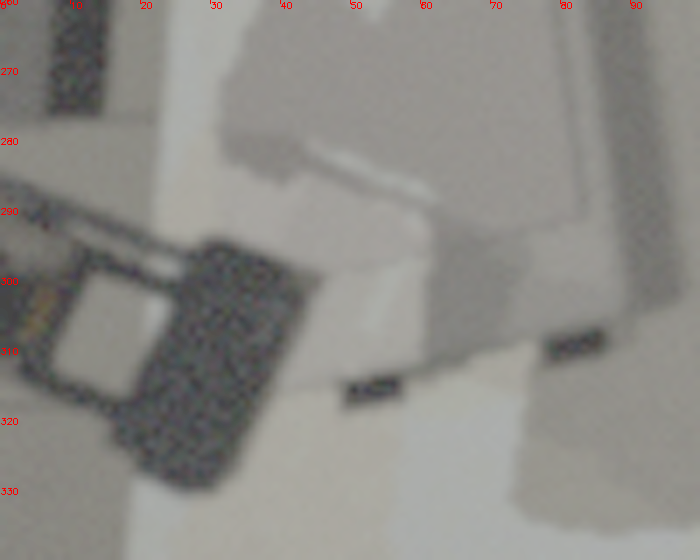

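step_arm:
  deltas:
    - [0,0,0.15,0,0,-8,1]
    - [0,0,0.15,0,0,-8,1]
    - [0,0,0.15,0,0,-8,1]
    - [0,0,0.15,0,0,-8,1]
    - [0,0,0.15,0,0,-8,1]
    - [0,0,0.15,0,0,-8,1]
    - [0,0,0.15,0,0,-8,1]
    - [0,0,0.15,0,0,0,1]
    - [0,0,0.15,0,0,0,1]

```text
time_s: 1.0
tcp_pos: [0.2461, 0.6256, 0.2783]
eef_rot: [-179.4, -0.1, 170.8]
contact_force: [-0.2, -0.2, 0.7]
gripper_width: 0.0874
```

```bash
cat >> h.py <<'E'
from scipy.spatial.transform import Rotation as R
def goto(p,rpy,st=None):
    st=st or r.get_state()
    C=R.from_euler('xyz',st['eef_rot'],degrees=True);D=R.from_euler('xyz',rpy,degrees=True)
    print('t',round(st['time_s'],2),'tcp',st['tcp_pos'].round(4),'rpy',st['eef_rot'].round(2),'q',st['joints'].round(1),'F',st['contact_force'].round(2),'w',round(st['gripper_width'],4))
    print(' need rotvec',(C.inv()*D).as_rotvec().round(4),'shift mm (tool)',(C.inv().apply(np.array(p)-st['tcp_pos'])*1000).round(1))
E
python3 -c "
from h import *
goto([.472,-.168,.25],[180,0,170.7])
print(onz('top',[282,248],.065))"
```

```text
t 1.0 tcp [0.2461 0.6256 0.2783] rpy [-1.7935e+02 -8.0000e-02  1.7082e+02] q [ 85.   19.3   5.6  -0.1 -76.9 -94.2] F [-0.18 -0.16  0.74] w 0.0874
 need rotvec [-0.0113 -0.0014  0.0021] shift mm (tool) [-349.6 -747.1   36.3]
[ 0.38155175 -0.08591941  0.065     ]
```

step_arm:
  deltas:
    - [0,0,0,-20,-45,0,1]
    - [0,0,0,-20,-45,0,1]
    - [0,0,0,-20,-45,0,1]
    - [0,0,0,-20,-45,0,1]
    - [0,0,0,-20,-45,0,1]
    - [0,0,0,-20,-45,0,1]
    - [0,0,0,-20,-45,0,1]
    - [0,0,0,-20,-45,0,1]
    - [0,0,0,-20,-45,0,1]
    - [0,0,0,-20,-45,0,1]

```text
time_s: 2.0
tcp_pos: [0.3669, 0.1428, 0.2789]
eef_rot: [-178.9, -0.1, 170.9]
contact_force: [1.7, -0.1, -0.4]
gripper_width: 0.0874
```

```bash
python3 -c "
from h import *
goto([.472,-.168,.25],[180,0,170.7])"
```

```text
t 2.0 tcp [0.3669 0.1428 0.2789] rpy [-1.7887e+02 -1.1000e-01  1.7088e+02] q [ 50.9  -9.  -26.3   0.5 -73.8 -60.2] F [ 1.69 -0.13 -0.45] w 0.0874
 need rotvec [-0.0198 -0.002   0.0032] shift mm (tool) [-153.1 -289.6   34.3]
```

step_arm:
  deltas:
    - [0,0,0,-22,-41,0,1]
    - [0,0,0,-22,-41,0,1]
    - [0,0,0,-22,-41,0,1]
    - [0,0,0,-22,-41,0,1]
    - [0,0,0,-22,-41,5,1]
    - [0,0,0,-22,-41,5,1]
    - [-0.02,0,0,-20,-40,10,1]
    - [0,0,0,0,0,10,1]

```text
time_s: 2.8
tcp_pos: [0.4726, -0.1831, 0.2547]
eef_rot: [179.8, 0.2, 170.7]
contact_force: [-0.9, 0.7, -0.6]
gripper_width: 0.0874
```

```bash
python3 - <<'E'
from h import *
goto([.472,-.168,.15],[180,0,170.7])
s=r.capture('side');t=r.capture('top')
cv2.imwrite('pics/s1.png',s[:,:,::-1]);cv2.imwrite('pics/t1.png',t[:,:,::-1])
crop('side',s,200,160,130,140,'s1c',4);crop('top',t,250,150,120,110,'t1c',5,.5)
p=r.get_state()['tcp_pos'];print(proj('side',p),proj('top',p))
E
```

```text
t 2.8 tcp [ 0.4726 -0.1831  0.2547] rpy [179.76   0.18 170.71] q [  0.9   3.4 -17.6  -0.2 -68.8 -10.1] F [-0.89  0.69 -0.59] w 0.0874
 need rotvec [0.0042 0.0032 0.0002] shift mm (tool) [  3.3  14.4 104.8]
[[278.56330605 212.31125076]] [[318.82443893 211.35236213]]
```

View pics/s1c.png

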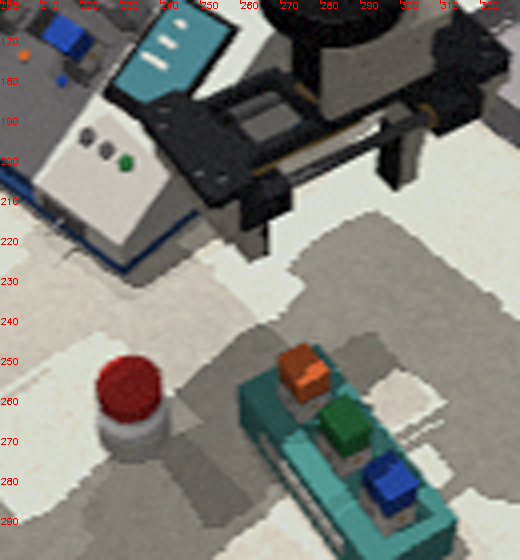

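View pics/t1c.png

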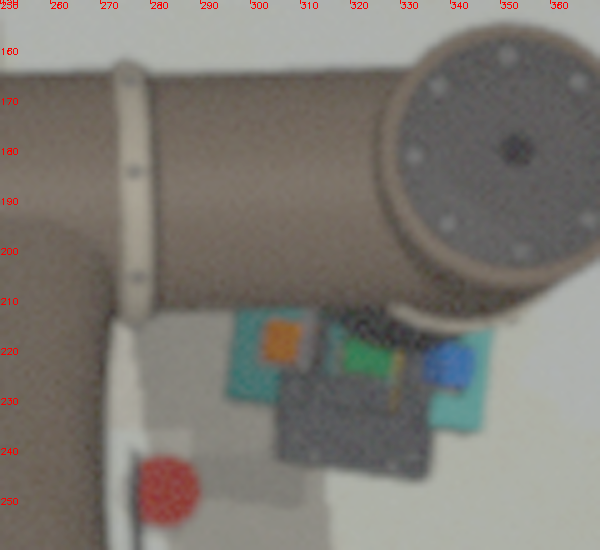

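step_arm:
  deltas:
    - [0,0,0,3,7,10,0.2]
    - [0.004,0.003,0,0,7,30,0.2]
    - [0,0,0,0,0,35,0.2]
    - [0,0,0,0,0,35,0.2]
    - [0,0,0,0,0,25,0.2]
    - [0,0,0,0,0,15,0.2]

```text
time_s: 3.5
tcp_pos: [0.4715, -0.1541, 0.103]
eef_rot: [179.9, 0.5, 171.6]
contact_force: [-0.0, 0.9, 0.1]
gripper_width: 0.0532
```

```bash
python3 - <<'E'
from h import *
goto([.472,-.168,.071],[180,0,170.7])
s=r.capture('side')
crop('side',s,240,210,80,90,'s2c',6)
E
```

```text
t 3.5 tcp [ 0.4715 -0.1541  0.103 ] rpy [179.86   0.47 171.57] q [  4.6  10.4 -31.4  -0.  -47.7 -13. ] F [-0.05  0.94  0.11] w 0.0532
 need rotvec [0.0026 0.0082 0.0152] shift mm (tool) [ -2.3 -13.8  31.9]
```

View pics/s2c.png

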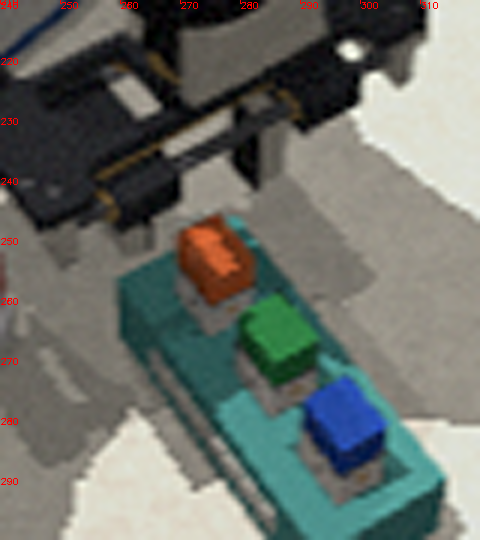

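step_arm:
  deltas:
    - [0.002,0.008,0.015,-2,-13,0,0.2]
    - [0,0,0,0,0,0,0.2]

```text
time_s: 3.75
tcp_pos: [0.4702, -0.1644, 0.1015]
eef_rot: [180.0, -0.2, 171.0]
contact_force: [0.1, -0.3, -0.6]
gripper_width: 0.0523
```

```bash
python3 -c "
from h import *
goto([.472,-.168,.071],[180,0,170.7])"
```

```text
t 3.75 tcp [ 0.4702 -0.1644  0.1015] rpy [179.99  -0.21 170.98] q [  3.3  11.1 -30.7  -0.1 -48.3 -12.3] F [ 0.15 -0.33 -0.57] w 0.0523
 need rotvec [ 0.0002 -0.0037  0.0049] shift mm (tool) [-2.5 -3.3 30.5]
```

step_arm:
  deltas:
    - [0,-0.003,0.005,-2,-3,10,0.2]
    - [0,0,0,0,0,10,0.2]
    - [0,0,0,0,0,8,0.2]
    - [0,0,0,0,0,0,0.2]

```text
time_s: 4.15
tcp_pos: [0.4733, -0.1671, 0.0736]
eef_rot: [179.9, 0.2, 170.7]
contact_force: [-0.3, -0.6, -0.4]
gripper_width: 0.0525
```

```bash
python3 -c "
from h import *
goto([.472,-.168,.071],[180,0,170.7])"
```

```text
t 4.15 tcp [ 0.4733 -0.1671  0.0736] rpy [179.94   0.25 170.72] q [  3.   13.4 -32.4  -0.  -43.9 -12.3] F [-0.27 -0.62 -0.41] w 0.0525
 need rotvec [0.0011 0.0043 0.0003] shift mm (tool) [ 1.1 -1.1  2.6]
```

step_arm:
  deltas:
    - [0.001,0.004,0,1,-1,2.5,0.2]
    - [0,0,0,0,0,0,-0.8]
    - [0,0,0,0,0,0,-0.8]
    - [0,0,0,0,0,0,-0.8]
    - [0,0,0,0,0,0,-0.8]
  squeeze: 25

```text
time_s: 4.65
tcp_pos: [0.4723, -0.1682, 0.0711]
eef_rot: [-180.0, 0.0, 170.7]
contact_force: [0.5, 0.3, -0.7]
gripper_width: 0.0262
```

```bash
python3 - <<'E'
from h import *
goto([.472,-.168,.071],[180,0,170.7])
s=r.capture('side')
crop('side',s,240,210,80,90,'s3c',6)
E
```

```text
t 4.65 tcp [ 0.4723 -0.1682  0.0711] rpy [-1.7999e+02  1.0000e-02  1.7070e+02] q [  2.9  13.6 -32.5   0.  -43.8 -12.2] F [ 0.52  0.32 -0.74] w 0.0262
 need rotvec [-0.0001  0.0002  0.    ] shift mm (tool) [0.3 0.1 0.1]
```

View pics/s3c.png

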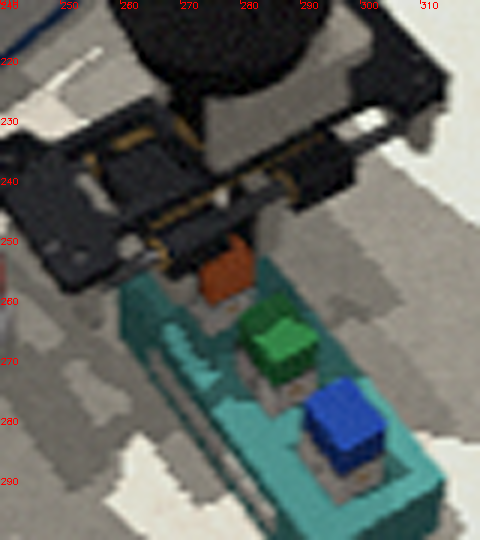

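step_arm:
  deltas:
    - [0,0,0,0,0,0,-0.8]
    - [0,0,0,0,0,0,-0.8]
    - [0,0,0,0,0,-4,-0.8]
    - [0,0,0,0,0,-8,-0.8]
    - [0,0,0,0,0,-15,-0.8]
    - [0,0,0,0,0,-25,-0.8]
    - [0,0,0,0,0,-35,-0.8]
    - [0,0,0,0,0,-35,-0.8]
    - [0,0,0,0,0,-35,-0.8]
    - [0,0,0,0,0,-20,-0.8]

```text
time_s: 5.7
tcp_pos: [0.4699, -0.1683, 0.2561]
eef_rot: [-179.9, -0.3, 170.7]
contact_force: [0.5, 0.5, -0.9]
gripper_width: 0.0239
```

```bash
python3 - <<'E'
from h import *
goto([.472,-.168,.26],[180,0,170.7])
s=r.capture('side');t=r.capture('top')
cv2.imwrite('pics/s4.png',s[:,:,::-1]);cv2.imwrite('pics/t4.png',t[:,:,::-1])
crop('side',s,230,170,90,100,'s4c',6)
E
```

```text
t 5.7 tcp [ 0.4699 -0.1683  0.2561] rpy [-179.94   -0.26  170.69] q [  2.9   2.8 -18.1   0.  -69.3 -12.2] F [ 0.54  0.54 -0.93] w 0.0239
 need rotvec [-0.001  -0.0045 -0.0002] shift mm (tool) [-2.   0.6 -3.9]
```

View pics/s4c.png

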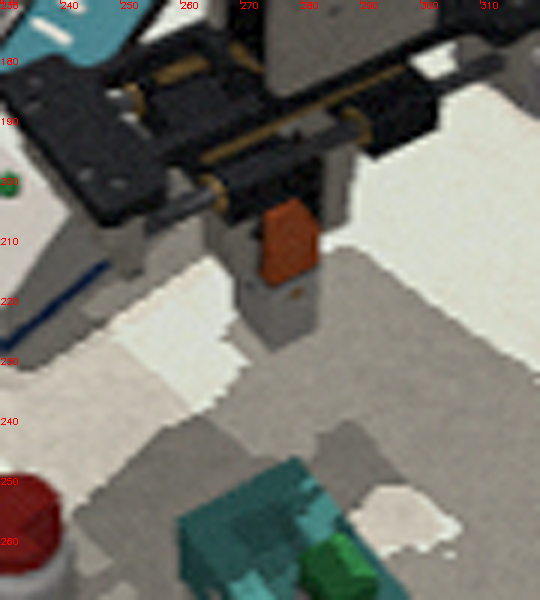

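```bash
python3 - <<'E'
from h import *
st=r.get_state();C=R.from_euler('xyz',st['eef_rot'],degrees=True).as_matrix();p=st['tcp_pos']
# tool coords: z down; face at world -y => tool y sign
print(C.round(3))
for dy in(-4,0,4):
  for nm,q in {'capbotL(-x,-y)':(12,-15+dy,7),'capbotR(+x,-y)':(-12,-15+dy,7),'captopR':(-12,-15+dy,-15),'foot+4 L':(12,-15+dy,47),'foot+4 R':(-12,-15+dy,47),'foot L':(10,-13+dy,51)}.items():
    print(dy,nm,proj('side',p+C@(np.array(q)/1000)).round(1),proj('top',p+C@(np.array(q)/1000)).round(1))
E
```

```text
[[-0.987  0.162 -0.002]
 [ 0.162  0.987 -0.   ]
 [ 0.002 -0.001 -1.   ]]
-4 capbotL(-x,-y) [[275.5 218.1]] [[320.9 217. ]]
-4 capbotR(+x,-y) [[283.9 213.9]] [[322.  208.4]]
-4 captopR [[284.2 207.7]] [[323.1 207.3]]
-4 foot+4 L [[275.2 228.7]] [[319.  218.6]]
-4 foot+4 R [[283.4 224.5]] [[320.  210.3]]
-4 foot L [[275.5 228.8]] [[318.2 218. ]]
0 capbotL(-x,-y) [[274.5 217. ]] [[319.5 216.8]]
0 capbotR(+x,-y) [[283.  212.8]] [[320.5 208.2]]
0 captopR [[283.3 206.6]] [[321.6 207.1]]
0 foot+4 L [[274.3 227.6]] [[317.6 218.4]]
0 foot+4 R [[282.5 223.5]] [[318.6 210.1]]
0 foot L [[274.5 227.8]] [[316.8 217.8]]
4 capbotL(-x,-y) [[273.6 215.9]] [[318.  216.5]]
4 capbotR(+x,-y) [[282.  211.7]] [[319.1 208. ]]
4 captopR [[282.3 205.5]] [[320.1 206.9]]
4 foot+4 L [[273.4 226.5]] [[316.2 218.2]]
4 foot+4 R [[281.6 222.4]] [[317.2 209.9]]
4 foot L [[273.6 226.7]] [[315.4 217.6]]
```

```bash
cat >> h.py <<'E'
O=np.array([.5466,.2131,.080]);YAW=6.3
def Rs(yaw=None):
    return R.from_euler('xyz',[0,-30,YAW if yaw is None else yaw],degrees=True).as_matrix()
def soc(p,o=None,yaw=None): # world->socket mm
    return Rs(yaw).T@(np.array(p)-(O if o is None else o))*1000
def wor(q): return O+Rs()@(np.array(q)/1000)
def toolR(): 
    M=Rs();return R.from_matrix(np.c_[-M[:,0],M[:,1],-M[:,2]])
E
python3 - <<'E'
from h import *
print(Rs().round(3))
p,e=tri([188.0,117.2],[146.2,193.0]);print('grip',p,e,soc(p));q=soc(p);print('a',np.degrees(np.arctan2(q[2]-72,52-q[0])),np.hypot(q[2]-72,52-q[0]))
rpy=toolR().as_euler('xyz',degrees=True);print(rpy)
goto(wor([0,0,160]),rpy);print(wor([0,0,160]))
E
```

```text
[[ 0.861 -0.11  -0.497]
 [ 0.095  0.994 -0.055]
 [ 0.5    0.     0.866]]
grip [0.52763622 0.29511518 0.25698264] 0.0018374398041423985 [ 79.96150393  83.6008608  158.1961508 ]
a 107.97274569776657 90.61800105181358
[ 180.    30.  -173.7]
t 5.8 tcp [ 0.4708 -0.1684  0.2567] rpy [-1.7996e+02 -9.0000e-02  1.7069e+02] q [  2.9   2.8 -18.1   0.  -69.2 -12.2] F [ 0.25  0.07 -0.95] w 0.0239
 need rotvec [-0.0718 -0.5219 -0.266 ] shift mm (tool) [ 63.9 367.2  38. ]
[0.46708312 0.20432126 0.21856406]
```

step_arm:
  deltas:
    - [0,0,0,8,40,-3,-0.8]
    - [0,0,0,8,45,-3,-0.8]
    - [0,0,0,8,45,-3,-0.8]
    - [0,0,0,8,45,-3,-0.8]
    - [0,0,0,8,45,-3,-0.8]
    - [0,0,0,8,45,0,-0.8]
    - [-0.01,-0.1,-0.05,4,25,0,-0.8]
    - [-0.01,-0.1,-0.05,0,0,0,-0.8]

```text
time_s: 6.6
tcp_pos: [0.4666, 0.1367, 0.2719]
eef_rot: [179.4, 11.6, 176.0]
contact_force: [-1.4, -1.7, -0.9]
gripper_width: 0.0239
```

```bash
python3 - <<'E'
from h import *
goto(wor([0,0,160]),toolR().as_euler('xyz',degrees=True))
E
```

```text
t 6.6 tcp [0.4666 0.1367 0.2719] rpy [179.39  11.55 176.02] q [ 46.6  -6.6 -30.1   9.9 -59.1 -55. ] F [-1.38 -1.67 -0.93] w 0.0239
 need rotvec [-0.0533 -0.3202 -0.1702] shift mm (tool) [14.9 67.  52.1]
```

step_arm:
  deltas:
    - [-0.018,-0.107,-0.057,0,22,5,-0.8]
    - [-0.018,-0.107,-0.057,0,22,5,-0.8]
    - [-0.018,-0.107,-0.057,0,15,5,-0.8]
    - [0,0,0,0,0,0,-0.8]

```text
time_s: 7.0
tcp_pos: [0.4671, 0.1972, 0.2554]
eef_rot: [-179.8, 30.4, -172.7]
contact_force: [0.3, -0.5, -2.0]
gripper_width: 0.0234
```

```bash
python3 - <<'E'
from h import *
goto(wor([0,0,140]),toolR().as_euler('xyz',degrees=True))
E
```

```text
t 7.0 tcp [0.4671 0.1972 0.2554] rpy [-179.83   30.39 -172.7 ] q [ 58.4 -13.7 -53.7  40.8 -37.3 -81.5] F [ 0.28 -0.48 -1.99] w 0.0234
 need rotvec [0.0059 0.0068 0.015 ] shift mm (tool) [18.   7.1 52.2]
```

step_arm:
  deltas:
    - [0.006,0.007,0.015,9,5,8,-0.8]
    - [0,0,0,9,2,12,-0.8]
    - [0,0,0,0,0,0,-0.8]

```text
time_s: 7.3
tcp_pos: [0.4597, 0.2024, 0.2286]
eef_rot: [180.0, 29.9, -173.8]
contact_force: [-0.2, -1.2, -0.6]
gripper_width: 0.024
```

```bash
python3 - <<'E'
from h import *
goto(wor([0,0,140]),toolR().as_euler('xyz',degrees=True))
s=r.capture('side');t=r.capture('top')
cv2.imwrite('pics/s5.png',s[:,:,::-1]);cv2.imwrite('pics/t5.png',t[:,:,::-1])
crop('side',s,160,90,130,95,'s5c',6);crop('top',t,135,135,120,110,'t5c',5,.5)
E
```

```text
t 7.3 tcp [0.4597 0.2024 0.2286] rpy [ 179.96   29.93 -173.76] q [ 58.4 -12.1 -56.9  44.5 -34.1 -87.3] F [-0.18 -1.17 -0.64] w 0.024
 need rotvec [ 0.0001 -0.0013 -0.0009] shift mm (tool) [-1.5  1.1 32.4]
```

View pics/s5c.png

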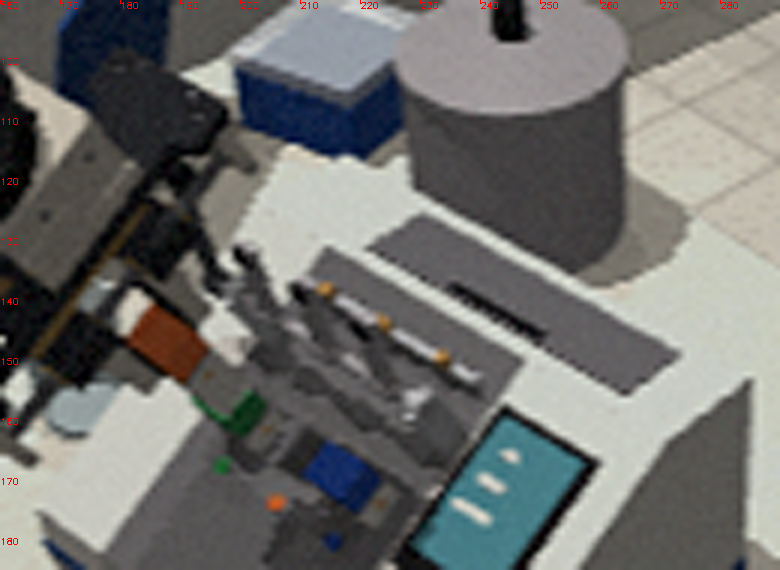

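View pics/t5c.png

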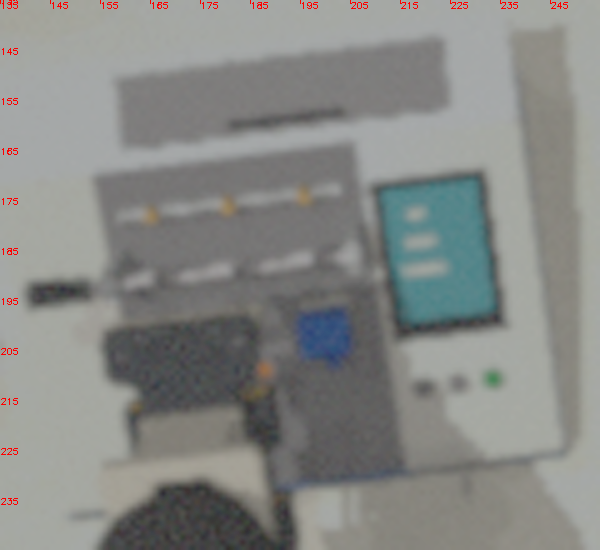

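```bash
cat > kin.py <<'E'
import numpy as np
from scipy.spatial.transform import Rotation as R
from scipy.optimize import least_squares
D=[([85.0323,20.5913,.6348,-.0194,-70.1338,-16.5089],[.24696,.62770,.22563],[-179.9919,-.0917,-111.483]),
([85,19.3,5.6,-.1,-76.9,-94.2],[.2461,.6256,.2783],[-179.35,-.08,170.82]),
([50.9,-9,-26.3,.5,-73.8,-60.2],[.3669,.1428,.2789],[-178.87,-.11,170.88]),
([.9,3.4,-17.6,-.2,-68.8,-10.1],[.4726,-.1831,.2547],[179.76,.18,170.71]),
([4.6,10.4,-31.4,0,-47.7,-13],[.4715,-.1541,.1030],[179.86,.47,171.57]),
([2.9,13.6,-32.5,0,-43.8,-12.2],[.4723,-.1682,.0711],[-179.99,.01,170.70]),
([2.9,2.8,-18.1,0,-69.2,-12.2],[.4708,-.1684,.2567],[-179.96,-.09,170.69]),
([46.6,-6.6,-30.1,9.9,-59.1,-55],[.4666,.1367,.2719],[179.39,11.55,176.02]),
([58.4,-13.7,-53.7,40.8,-37.3,-81.5],[.4671,.1972,.2554],[-179.83,30.39,-172.70]),
([58.4,-12.1,-56.9,44.5,-34.1,-87.3],[.4597,.2024,.2286],[179.96,29.93,-173.76])]
W=[[0,0,1],[0,1,0],[0,-1,0],[1,0,0],[0,-1,0],[1,0,0]]
S4,S6=1,1
def fk(q,P,s4=1,s6=1):
    # P: a1,h,x3,z3,y4,z4,x5,z5,y6,z6,xt,yt,zt, rot(3), 
    pts=[[0,0,0],[P[0],0,P[1]],[P[2],0,P[3]],[0,P[4],P[5]],[P[6],0,P[7]],[0,P[8],P[9]]]
    p=np.array(P[10:13]);Rm=R.from_rotvec(P[13:16])
    sg=[1,1,1,s4,1,s6]
    for i in range(5,-1,-1):
        A=R.from_rotvec(np.radians(q[i])*sg[i]*np.array(W[i],float));c=np.array(pts[i])
        p=A.apply(p-c)+c;Rm=A*Rm
    return p,Rm
def fit():
    best=None
    for s4 in(1,-1):
      for s6 in(1,-1):
        for yaw in (0,180,90,-90):
          # home tool: z along +x
          R0=R.from_rotvec(np.radians(yaw)*np.array([1,0,0]))*R.from_matrix([[0,0,1],[0,1,0],[-1,0,0]])
          x0=np.r_[0,.3,0,.7,-.19,.7,.4,.7,-.19,.7,.6,-.19,.7,R0.as_rotvec()]
          def res(P):
            o=[]
            for q,p,e in D:
                a,b=fk(q,P,s4,s6);o+=list((a-p)*1000);o+=list((R.from_euler('xyz',e,degrees=True).inv()*b).as_rotvec()*500)
            return np.array(o+list((P[:13]-x0[:13])*.05))
          f=least_squares(res,x0)
          if best is None or f.cost<best[0]: best=(f.cost,f.x,s4,s6,f.fun)
    return best
if __name__=='__main__':
    b=fit();print(b[0],b[1].round(4),b[2:4]);print(np.round(b[4][:60].reshape(10,6),1));np.save('kin.npy',np.r_[b[1],b[2],b[3]])
def ik(p,Rm,q0,P,lim=None):
    s4,s6=P[16],P[17]
    def res(q):
        a,b=fk(q,P,s4,s6);return np.r_[(a-p)*1000,(Rm.inv()*b).as_rotvec()*500]
    f=least_squares(res,q0);return f.x,f.cost
E
python3 kin.py
```

```text
2.3008539967188852 [-4.1000e-03  2.0140e-01 -3.3000e-03  8.0180e-01  2.0000e-04  8.0370e-01
  4.6120e-01  8.0210e-01 -1.9150e-01  8.0480e-01  8.4040e-01 -1.9180e-01
  8.0470e-01 -2.0000e-04  1.5707e+00  2.0000e-04] (-1, -1)
[[-0.1 -0.3 -0.  -0.1 -0.1 -0. ]
 [ 0.1  0.1  0.2 -0.5 -0.3  0.4]
 [-0.1 -0.3  0.1  0.4  0.1  0.3]
 [ 0.1 -0.  -0.1  0.1  0.1 -0.2]
 [-0.2 -0.4  0.2  0.1 -0.2 -0.3]
 [ 0.2  0.1 -0.1 -0.4 -0.8 -0. ]
 [ 0.3  0.2 -0.4 -0.3  0.  -0.1]
 [-0.1  0.3 -0.   0.3  0.6 -0.6]
 [ 0.2 -0.4  0.3  0.3  0.1  0.3]
 [-0.1  0.3 -0.3  0.   0.5  0.2]]
```

Excellent fit (sub-mm). Now check joint ranges along the planned insertion and lever paths.

```bash
python3 - <<'E'
from h import *
from kin import ik
P=np.load('kin.npy');q=r.get_state()['joints']
print('x-jaw insert, tool -z_s')
for z in(170,160,140,120,100,80,60):
    a,c=ik(wor([0,0,z]),toolR(),q,P);print(z,a.round(1),round(c,3))
print('flip yaw 180');
F=toolR()*R.from_euler('z',180,degrees=True)
for z in(140,60):
    a,c=ik(wor([0,0,z]),F,q+[0,0,0,0,0,180],P);print(z,a.round(1),round(c,3))
print('y-jaw');
for s in(90,-90):
  F=toolR()*R.from_euler('z',s,degrees=True)
  for z in(140,60):
    a,c=ik(wor([0,0,z]),F,q+[0,0,0,0,0,s],P);print(s,z,a.round(1),round(c,3))
E
```

```text
x-jaw insert, tool -z_s
170 [ 57.9 -11.7 -57.   45.2 -33.5 -87.6] 0.0
160 [ 56.2 -10.6 -57.8  47.4 -31.3 -88.7] 0.0
140 [ 52.2  -8.3 -59.5  53.  -26.7 -91.6] 0.0
120 [ 47.1  -5.9 -61.2  61.  -22.  -95.9] 0.0
100 [  39.9   -3.5  -62.9   73.2  -16.8 -102.4] 0.0
80 [  28.5   -1.2  -63.8   93.6  -10.9 -113.2] 0.0
60 [  10.3    1.3  -60.6  131.4   -2.7 -134.9] 0.0
flip yaw 180
140 [ 52.1  -8.3 -59.6  53.  -26.6  88.4] 0.0
60 [  9.    1.2 -60.1 134.4  -1.8  43.3] 0.0
y-jaw
90 140 [  52.1   -8.3  -59.5   52.9  -26.7 -181.5] 0.0
90 60 [  10.     1.2  -60.5  132.    -2.5 -225.2] 0.0
-90 140 [  52.1   -8.3  -59.6   53.1  -26.7 -361.7] 0.0
-90 60 [   9.4    1.2  -60.3  133.6   -2.1 -406.2] 0.0
```

```bash
cat >> kin.py <<'E'
LO=np.array([-176.03,-82.01,-58.28,-173.87,-174.79,-173.66]);HI=np.array([176.03,121.73,71.71,95.51,-.11,173.66])
def ikb(p,Rm,P,q0,m=2):
    s4,s6=P[16],P[17]
    def res(q):
        a,b=fk(q,P,s4,s6);return np.r_[(a-p)*1000,(Rm.inv()*b).as_rotvec()*500]
    q0=np.clip(q0,LO+m+.1,HI-m-.1)
    f=least_squares(res,q0,bounds=(LO+m,HI-m),max_nfev=60);return f.x,f.cost
def glob(p,Rm,P,n=40,seed=0,m=2):
    g=np.random.default_rng(seed);out=[]
    for i in range(n):
        x,c=ikb(p,Rm,P,g.uniform(LO,HI),m)
        if c<.5 and not any(np.abs(x-o).max()<3 for o in out): out.append(x)
    return out
E
cat > srch.py <<'E'
from h import *
from kin import *
P=np.load('kin.npy')
B=toolR()
for nm,yaws in(('xjaw',(0,180)),):
  for tilt in(0,-30,-20,-10,10,20,30):
    for y in yaws:
      F=B*R.from_rotvec(np.radians(tilt)*np.array([1,0,0]))*R.from_euler('z',y,degrees=True)
      # grasp kept at socket z; TCP
      for z in(130,65):
        o=glob(wor([0,0,z]),F,P,20)
        print(nm,tilt,y,z,[a.round(0).tolist() for a in o])
E
time python3 srch.py
```

```text
xjaw 0 0 130 []
xjaw 0 0 65 []
xjaw 0 180 130 []
xjaw 0 180 65 []
xjaw -30 0 130 [[26.0, -5.0, -32.0, -39.0, -31.0, 17.0]]
xjaw -30 0 65 [[20.0, 4.0, -29.0, -50.0, -30.0, 33.0]]
xjaw -30 180 130 [[26.0, -5.0, -32.0, -40.0, -31.0, -162.0]]
xjaw -30 180 65 [[20.0, 5.0, -29.0, -50.0, -30.0, -147.0]]
xjaw -20 0 130 [[46.0, -9.0, -53.0, 10.0, -11.0, -43.0]]
xjaw -20 0 65 [[42.0, 1.0, -50.0, 0.0, -4.0, -31.0]]
xjaw -20 180 130 [[46.0, -9.0, -53.0, 10.0, -11.0, 137.0]]
xjaw -20 180 65 [[42.0, 1.0, -50.0, -1.0, -4.0, 150.0]]
xjaw -10 0 130 []
xjaw -10 0 65 []
xjaw -10 180 130 []
xjaw -10 180 65 []
xjaw 10 0 130 []
xjaw 10 0 65 []
xjaw 10 180 130 []
xjaw 10 180 65 []
xjaw 20 0 130 [[64.0, 3.0, -53.0, 49.0, -50.0, -101.0]]
xjaw 20 0 65 [[56.0, 9.0, -56.0, 62.0, -41.0, -109.0]]
xjaw 20 180 130 [[64.0, 3.0, -53.0, 50.0, -50.0, 79.0]]
xjaw 20 180 65 [[56.0, 9.0, -56.0, 62.0, -41.0, 71.0]]
xjaw 30 0 130 [[68.0, 9.0, -48.0, 46.0, -60.0, -103.0]]
xjaw 30 0 65 [[62.0, 15.0, -50.0, 54.0, -52.0, -109.0]]
xjaw 30 180 130 [[68.0, 9.0, -48.0, 46.0, -60.0, 77.0]]
xjaw 30 180 65 [[62.0, 15.0, -50.0, 54.0, -52.0, 71.0]]
real	0m44.603s
user	0m43.351s
sys	0m0.193s
```

```bash
cat > srch2.py <<'E'
from h import *
from kin import *
P=np.load('kin.npy')
B=toolR()
a=1.88
seeds=[[60,6,-55,55,-45,-105],[44,-4,-52,5,-8,-40],[25,0,-32,-40,-30,20]]
for d in(0,4,8):
  for th in(-28,-24,-20,-16,0,8,12,16,20,24):
    F=B*R.from_euler('y',d,degrees=True)*R.from_rotvec(np.radians(th)*np.array([1,0,0]))
    # tool axes in socket
    M=Rs().T@F.as_matrix()
    # clearance: need g (grasp z) so pawl tips stay below body face: face plane passes g*z -47*tz normal tz
    tz=M[:,2]; need=-99
    for y in(-53,-39,-7,7,39,53):
      pt=np.array([52-51*np.cos(a),y,72+51*np.sin(a)])
      for g in np.arange(60,110,.5):
        rel=M.T@(pt-np.array([0,0,g]))
        inside=abs(rel[0])<97 and abs(rel[1])<39.5 and rel[2]<-46
        if inside: need=max(need,g+.5)
    res=[]
    for s in seeds:
      js=[]
      for g in (max(need,70),max(need,70)+30,max(need,70)+60):
        tcp=np.array([0,0,g])+tz*18.8
        x,c=ikb(wor(tcp),F,P,np.array(s,float),.7); js.append((round(float(c),2),x.round(0).tolist()))
      if max(j[0] for j in js)<.3 and not any(abs(np.array(js[0][1])-np.array(k[0][1])).max()<3 for k in res): res.append(js)
    print('pitcherr',d,'roll',th,'axis',tz.round(2),'need g',need,'tcp z',round(need+tz[2]*18.8,1),[[j[1] for j in k] for k in res])
E
python3 srch2.py
```

```text
pitcherr 0 roll -28 axis [ 0.    0.47 -0.88] need g 97.0 tcp z 80.4 [[[27.0, 1.0, -32.0, -42.0, -25.0, 20.0], [30.0, -3.0, -34.0, -36.0, -25.0, 12.0], [34.0, -7.0, -36.0, -29.0, -26.0, 3.0]]]
pitcherr 0 roll -24 axis [-0.    0.41 -0.91] need g 94.0 tcp z 76.8 [[[36.0, 0.0, -38.0, -27.0, -16.0, 0.0], [40.0, -4.0, -41.0, -19.0, -16.0, -11.0], [43.0, -9.0, -44.0, -11.0, -17.0, -21.0]]]
pitcherr 0 roll -20 axis [-0.    0.34 -0.94] need g 90.5 tcp z 72.8 []
pitcherr 0 roll -16 axis [-0.    0.28 -0.96] need g 84.0 tcp z 65.9 []
pitcherr 0 roll 0 axis [-0.  0. -1.] need g 75.0 tcp z 56.2 []
pitcherr 0 roll 8 axis [-0.   -0.14 -0.99] need g 80.0 tcp z 61.4 []
pitcherr 0 roll 12 axis [-0.   -0.21 -0.98] need g 82.0 tcp z 63.6 []
pitcherr 0 roll 16 axis [-0.   -0.28 -0.96] need g 84.0 tcp z 65.9 []
pitcherr 0 roll 20 axis [-0.   -0.34 -0.94] need g 90.5 tcp z 72.8 [[[56.0, 8.0, -56.0, 61.0, -42.0, -108.0], [60.0, 5.0, -55.0, 55.0, -45.0, -104.0], [64.0, 2.0, -53.0, 49.0, -50.0, -101.0]]]
pitcherr 0 roll 24 axis [-0.   -0.41 -0.91] need g 94.0 tcp z 76.8 [[[59.0, 10.0, -54.0, 57.0, -47.0, -107.
[... 3099 characters left out ...]
2.8 [[[54.0, 6.0, -50.0, 44.0, -36.0, -87.0], [57.0, 3.0, -49.0, 39.0, -41.0, -84.0], [60.0, -0.0, -47.0, 36.0, -46.0, -82.0]]]
pitcherr 8 roll 16 axis [-0.13 -0.28 -0.95] need g 93.5 tcp z 75.6 [[[56.0, 7.0, -49.0, 44.0, -41.0, -89.0], [59.0, 4.0, -48.0, 40.0, -45.0, -86.0], [62.0, 1.0, -46.0, 36.0, -50.0, -84.0]]]
pitcherr 8 roll 20 axis [-0.13 -0.34 -0.93] need g 100.0 tcp z 82.5 [[[59.0, 9.0, -47.0, 43.0, -46.0, -90.0], [61.0, 6.0, -46.0, 39.0, -50.0, -88.0], [64.0, 3.0, -45.0, 36.0, -55.0, -86.0]]]
pitcherr 8 roll 24 axis [-0.13 -0.41 -0.9 ] need g 103.5 tcp z 86.5 [[[60.0, 10.0, -46.0, 42.0, -51.0, -91.0], [63.0, 8.0, -45.0, 39.0, -55.0, -89.0], [65.0, 5.0, -44.0, 36.0, -59.0, -87.0]]]
```

step_arm:
  deltas:
    - [0,0,0,-10,0,-20,-0.8]
    - [0.018,0.107,0.057,-5,-10,-15,-0.8]
    - [0.018,0.107,0.057,0,-25,-5,-0.8]
    - [0.018,0.107,0.057,0,-25,0,-0.8]
    - [0.01,0.1,0.05,0,-30,0,-0.8]
    - [0.01,0.1,0.05,0,-40,0,-0.8]
    - [0,0,0,-8,-45,0,-0.8]
    - [0,0,0,-8,-45,0,-0.8]

```text
time_s: 8.2
tcp_pos: [0.4537, -0.0132, 0.2785]
eef_rot: [178.6, -0.7, 171.0]
contact_force: [0.8, 0.8, -0.4]
gripper_width: 0.0238
```

```bash
python3 - <<'E'
from h import *
goto([.472,-.168,.18],[180,0,170.7])
E
```

```text
t 8.2 tcp [ 0.4537 -0.0132  0.2785] rpy [178.62  -0.74 171.02] q [ 21.9  -2.4 -19.8  -1.6 -72.6 -30.4] F [ 0.85  0.82 -0.4 ] w 0.0238
 need rotvec [ 0.0241 -0.013   0.0055] shift mm (tool) [ -43.5 -152.3   94.3]
```

step_arm:
  deltas:
    - [0.012,-0.006,0.003,-12,-40,5,-0.8]
    - [0.012,-0.006,0.003,-12,-40,10,-0.8]
    - [0,0,0,-12,-30,20,-0.8]
    - [0,0,0,-4,-15,20,-0.8]
    - [0,0,0,0,-6,15,-0.8]
    - [0,0,0,0,0,5,-0.8]
    - [0,0,0,0,0,0,-0.8]

```text
time_s: 8.9
tcp_pos: [0.4778, -0.1554, 0.2058]
eef_rot: [179.2, 0.4, 170.4]
contact_force: [-1.0, 0.8, -0.1]
gripper_width: 0.0236
```

```bash
python3 - <<'E'
from h import *
goto([.4723,-.1682,.14],[180,0,170.7])
E
```

```text
t 8.9 tcp [ 0.4778 -0.1554  0.2058] rpy [179.15   0.4  170.43] q [  3.8   4.9 -22.3  -0.8 -62.2 -13. ] F [-0.97  0.77 -0.07] w 0.0236
 need rotvec [ 0.0148  0.0071 -0.0046] shift mm (tool) [  3.7 -14.5  65.6]
```

step_arm:
  deltas:
    - [0.015,0.007,-0.005,3,-11,20,-0.8]
    - [0,0,0,0,0,25,-0.8]
    - [0,0,0,0,0,15,-0.8]
    - [0,0,0,0,0,0,-0.8]

```text
time_s: 9.3
tcp_pos: [0.4779, -0.1628, 0.1498]
eef_rot: [179.8, 0.5, 171.0]
contact_force: [0.1, 0.7, -0.3]
gripper_width: 0.0239
```

```bash
python3 - <<'E'
from h import *
goto([.4723,-.1682,.11],[180,0,170.7])
E
```

```text
t 9.3 tcp [ 0.4779 -0.1628  0.1498] rpy [179.83   0.52 170.99] q [  3.5   8.1 -27.   -0.1 -54.4 -12.4] F [ 0.09  0.71 -0.32] w 0.0239
 need rotvec [0.003 0.009 0.005] shift mm (tool) [ 5.  -6.3 39.7]
```

step_arm:
  deltas:
    - [0.003,0.009,0.005,5,-6,15,-0.8]
    - [0,0,0,0,0,20,-0.8]
    - [0,0,0,0,0,0,-0.8]
    - [0,0,0,0,0,0,-0.8]

```text
time_s: 9.7
tcp_pos: [0.4753, -0.1669, 0.118]
eef_rot: [179.9, 0.3, 170.9]
contact_force: [-0.1, 0.6, -0.9]
gripper_width: 0.0235
```

```bash
python3 - <<'E'
from h import *
goto([.4723,-.1682,.0715],[180,0,170.7])
E
```

```text
t 9.7 tcp [ 0.4753 -0.1669  0.118 ] rpy [179.94   0.33 170.88] q [  3.   10.1 -29.4   0.  -50.1 -12.2] F [-0.12  0.59 -0.86] w 0.0235
 need rotvec [0.0011 0.0058 0.0031] shift mm (tool) [ 3.  -1.8 46.5]
```

step_arm:
  deltas:
    - [0.001,0.006,0.003,3,-1.8,0,-0.8]
    - [0,0,0,0,0,0,-0.8]

```text
time_s: 9.9
tcp_pos: [0.4728, -0.1682, 0.1198]
eef_rot: [180.0, 0.1, 170.7]
contact_force: [-1.9, 0.9, 0.2]
gripper_width: 0.0242
```

```bash
python3 - <<'E'
from h import *
goto([.4723,-.1682,.0715],[180,0,170.7])
E
```

```text
t 9.9 tcp [ 0.4728 -0.1682  0.1198] rpy [1.7998e+02 8.0000e-02 1.7072e+02] q [  2.9  10.  -29.3   0.  -50.6 -12.2] F [-1.89  0.95  0.15] w 0.0242
 need rotvec [0.0003 0.0014 0.0004] shift mm (tool) [ 0.5 -0.1 48.3]
```

step_arm:
  deltas:
    - [0,0,0,0.5,0,8,-0.8]
    - [0,0,0,0.3,0,8,-0.8]
    - [0,0,0,0.3,0,8,-0.8]
    - [0,0,0,0,0,6,-0.8]
    - [0,0,0,0,0,0,-0.8]

```text
time_s: 10.4
tcp_pos: [0.472, -0.1681, 0.0882]
eef_rot: [180.0, 0.2, 170.7]
contact_force: [0.0, 1.0, -0.9]
gripper_width: 0.0237
```

```bash
python3 - <<'E'
from h import *
goto([.4723,-.1682,.0715],[180,0,170.7])
E
```

```text
t 10.4 tcp [ 0.472  -0.1681  0.0882] rpy [179.96   0.18 170.71] q [  2.9  12.2 -31.6  -0.  -46.1 -12.2] F [ 0.03  1.02 -0.95] w 0.0237
 need rotvec [0.0007 0.0031 0.0002] shift mm (tool) [-0.3 -0.1 16.7]
```

It is going into the well cleanly, so I'll finish lowering, release and back off.

step_arm:
  deltas:
    - [0,0,0,0,0,8,-0.8]
    - [0,0,0,0,0,7,-0.8]
    - [0,0,0,0,0,1,-0.8]
    - [0,0,0,0,0,0,0.2]
    - [0,0,0,0,0,0,0.2]
    - [0,0,0,0,0,-10,0.2]
    - [0,0,0,0,0,-15,0.2]
    - [0,0,0,0,0,0,0.2]

```text
time_s: 11.2
tcp_pos: [0.4727, -0.1683, 0.0977]
eef_rot: [-180.0, 0.2, 170.8]
contact_force: [-0.1, 0.1, -0.8]
gripper_width: 0.0519
```

```bash
python3 - <<'E'
from h import *
S=R.from_euler('xyz',[180,0,170.7],degrees=True)
T=(S*R.from_euler('x',10,degrees=True))
e=T.as_euler('xyz',degrees=True);print(e)
goto([.4723,-.1682,.100],e)
from kin import *
P=np.load('kin.npy')
F=toolR()*R.from_euler('y',5,degrees=True)*R.from_euler('x',10,degrees=True);print(F.as_euler('xyz',degrees=True))
x=np.array([60,6,-55,55,-45,-105.])
for z in(170,140,110,90,70): x,c=ikb(wor([0,0,z]),F,P,x,.3);print(z,x.round(1),round(c,3))
s=r.capture('side');crop('side',s,230,200,90,90,'s6c',6)
E
```

```text
[-1.70000000e+02  1.27222187e-14  1.70700000e+02]
t 11.2 tcp [ 0.4727 -0.1683  0.0977] rpy [-179.99    0.18  170.76] q [  2.9  11.5 -30.9   0.1 -47.4 -12.2] F [-0.06  0.13 -0.8 ] w 0.0519
 need rotvec [0.1744 0.0032 0.0008] shift mm (tool) [ 0.4  0.  -2.3]
[-170.    25.  -173.7]
170 [ 63.4  -5.5 -48.6  36.6 -48.1 -84.5] 0.0
140 [ 60.3  -2.6 -50.4  40.  -43.  -86.3] 0.0
110 [ 57.    0.5 -52.2  44.6 -38.  -88.9] 0.0
90 [ 54.6   2.6 -53.4  48.5 -34.7 -91.3] 0.0
70 [ 51.8   4.7 -54.6  53.3 -31.5 -94.2] 0.0
```

View pics/s6c.png

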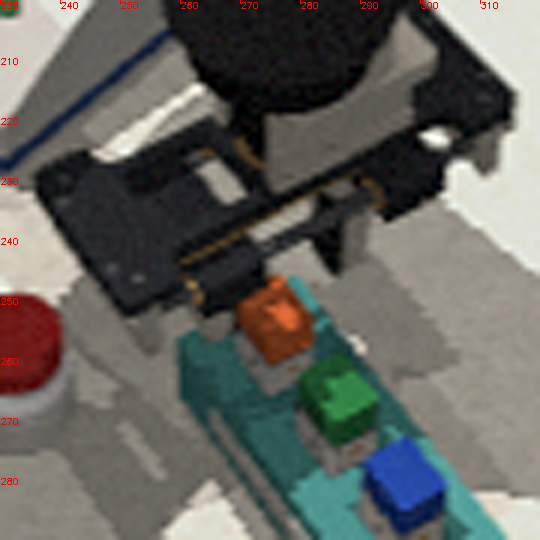

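step_arm:
  deltas:
    - [0.09,0.002,0,0,0,0,0.2]
    - [0.085,0.002,0,0,0,0,0.2]
    - [0,0,0,0,0,0,0.2]

```text
time_s: 11.55
tcp_pos: [0.4727, -0.169, 0.0975]
eef_rot: [-169.7, 0.1, 170.6]
contact_force: [-0.2, -1.0, -0.4]
gripper_width: 0.0525
```

```bash
python3 - <<'E'
from h import *
goto([.4723,-.1692,.077],[-170,0,170.7])
E
```

```text
t 11.55 tcp [ 0.4727 -0.169   0.0975] rpy [-1.6971e+02  6.0000e-02  1.7058e+02] q [ 10.2  11.3 -37.5  13.7 -45.4 -29.6] F [-0.19 -1.04 -0.4 ] w 0.0525
 need rotvec [-0.0051  0.0006 -0.0022] shift mm (tool) [ 0.3  3.4 20.2]
```

step_arm:
  deltas:
    - [-0.005,0,-0.002,0,3,8,0.2]
    - [0,0,0,0,0,8,0.2]
    - [0,0,0,0,0,1.5,0.2]
    - [0,0,0,0,0,0,0.2]

```text
time_s: 11.95
tcp_pos: [0.472, -0.169, 0.0774]
eef_rot: [-170.3, -0.0, 170.7]
contact_force: [0.0, -0.6, -0.4]
gripper_width: 0.0524
```

```bash
python3 - <<'E'
from h import *
goto([.4723,-.1692,.077],[-170,0,170.7])
E
```

```text
t 11.95 tcp [ 0.472  -0.169   0.0774] rpy [-1.7028e+02 -4.0000e-02  1.7067e+02] q [  9.8  12.9 -38.7  13.7 -42.5 -29.5] F [ 0.   -0.55 -0.43] w 0.0524
 need rotvec [ 0.0048 -0.0007 -0.0004] shift mm (tool) [-0.3 -0.1  0.5]
```

step_arm:
  deltas:
    - [0.005,0,0,0,0,0.5,-0.8]
    - [0,0,0,0,0,0,-0.8]
    - [0,0,0,0,0,0,-0.8]
    - [0,0,0,0,0,0,-0.8]
    - [0,0,0,0,0,0,-0.8]
    - [0,0,0,0,0,0,-0.8]
  squeeze: 30

```text
time_s: 12.55
tcp_pos: [0.4722, -0.1699, 0.0772]
eef_rot: [-170.0, 0.0, 170.6]
contact_force: [-0.0, -0.1, -0.9]
gripper_width: 0.0235
```

```bash
python3 - <<'E'
from h import *
goto([.4723,-.1692,.077],[-170,0,170.7])
C=R.from_euler('xyz',r.get_state()['eef_rot'],degrees=True);print((C.inv().apply([0,0,10])).round(2))
E
```

```text
t 12.55 tcp [ 0.4722 -0.1699  0.0772] rpy [-170.02    0.    170.55] q [  9.8  12.9 -38.9  14.  -42.4 -30. ] F [-0.04 -0.12 -0.87] w 0.0235
 need rotvec [ 0.0004 -0.0004 -0.0025] shift mm (tool) [0.  0.7 0.1]
[-0.   -1.73 -9.85]
```

step_arm:
  deltas:
    - [0,0,0,0,-0.9,-5,-0.8]
    - [0,0,0,0,-1.7,-10,-0.8]
    - [0,0,0,0,-2.6,-15,-0.8]
    - [0,0,0,0,-4.3,-25,-0.8]
    - [0,0,0,0,-6,-35,-0.8]
    - [0,0,0,0,-6,-35,-0.8]
    - [0,0,0,0,-6,-35,-0.8]
    - [0,0,0,0,-3,-20,-0.8]

```text
time_s: 13.35
tcp_pos: [0.4697, -0.1685, 0.2692]
eef_rot: [-170.0, -0.3, 170.6]
contact_force: [-0.0, -0.2, -1.1]
gripper_width: 0.0236
```

```bash
python3 - <<'E'
from h import *
F=toolR()*R.from_euler('y',5,degrees=True)*R.from_euler('x',10,degrees=True)
goto(wor([0,0,165]),F.as_euler('xyz',degrees=True))
s=r.capture('side');crop('side',s,230,160,90,110,'s7c',5)
E
```

```text
t 13.35 tcp [ 0.4697 -0.1685  0.2692] rpy [-170.03   -0.28  170.6 ] q [ 10.3   1.8 -22.2   9.9 -69.9 -23.4] F [-0.05 -0.18 -1.07] w 0.0236
 need rotvec [-0.0586 -0.4785 -0.1897] shift mm (tool) [ 65.7 369.3 -17.6]
```

View pics/s7c.png

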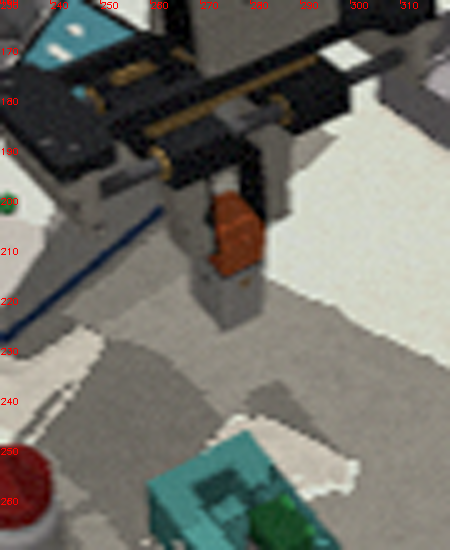

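step_arm:
  deltas:
    - [0,0,0,8,40,-8,-0.8]
    - [0,0,0,8,45,-8,-0.8]
    - [0,0,0,8,45,-8,-0.8]
    - [0,0,0,8,45,-8,-0.8]
    - [0,0,0,8,45,-8,-0.8]
    - [-0.01,-0.1,-0.04,8,45,-6,-0.8]
    - [-0.01,-0.1,-0.04,4,25,0,-0.8]
    - [-0.01,-0.1,-0.04,0,0,0,-0.8]
    - [0,0,0,0,0,0,-0.8]

```text
time_s: 14.3
tcp_pos: [0.4658, 0.1413, 0.2752]
eef_rot: [-170.8, 16.8, -179.5]
contact_force: [-0.6, -0.4, -0.5]
gripper_width: 0.0239
```

```bash
python3 - <<'E'
from h import *
F=toolR()*R.from_euler('y',5,degrees=True)*R.from_euler('x',10,degrees=True)
goto(wor([0,0,145]),F.as_euler('xyz',degrees=True))
E
```

```text
t 14.3 tcp [0.4658 0.1413 0.2752] rpy [-170.82   16.78 -179.5 ] q [ 55.   -6.7 -35.9  21.9 -60.5 -66.7] F [-0.58 -0.38 -0.47] w 0.0239
 need rotvec [-0.0218 -0.1571 -0.0694] shift mm (tool) [11.2 74.  58.2]
```

step_arm:
  deltas:
    - [-0.011,-0.08,-0.035,4,28,8,-0.8]
    - [-0.011,-0.077,-0.034,4,28,10,-0.8]
    - [0,0,0,0,6,15,-0.8]
    - [0,0,0,0,0,5,-0.8]
    - [0,0,0,0,0,0,-0.8]

```text
time_s: 14.8
tcp_pos: [0.4742, 0.2002, 0.2323]
eef_rot: [-170.4, 25.5, -173.6]
contact_force: [0.7, -0.7, -0.8]
gripper_width: 0.0234
```

```bash
python3 - <<'E'
from h import *
F=toolR()*R.from_euler('y',5,degrees=True)*R.from_euler('x',10,degrees=True)
goto(wor([0,0,145]),F.as_euler('xyz',degrees=True))
E
```

```text
t 14.8 tcp [0.4742 0.2002 0.2323] rpy [-170.36   25.5  -173.62] q [ 61.4  -5.4 -48.1  37.3 -47.  -83.1] F [ 0.68 -0.69 -0.78] w 0.0234
 need rotvec [ 0.0068  0.0088 -0.0003] shift mm (tool) [10.7  8.9 23.3]
```

step_arm:
  deltas:
    - [0.007,0.009,0,6,9,12,-0.8]
    - [0,0,0,0,0,10,-0.8]
    - [0,0,0,0,0,5,-0.8]
    - [0,0,0,0,0,0,-0.8]
    - [0,0,0,0,0,0,-0.8]

```text
time_s: 15.3
tcp_pos: [0.4826, 0.2048, 0.2044]
eef_rot: [-170.1, 25.0, -174.1]
contact_force: [-0.2, 1.1, -0.5]
gripper_width: 0.0236
```

```bash
python3 - <<'E'
from h import *
F=toolR()*R.from_euler('y',5,degrees=True)*R.from_euler('x',10,degrees=True)
goto(wor([4.5,0,120]),F.as_euler('xyz',degrees=True));print(soc(r.get_state()['tcp_pos']))
s=r.capture('side');t=r.capture('top')
cv2.imwrite('pics/s8.png',s[:,:,::-1]);cv2.imwrite('pics/t8.png',t[:,:,::-1])
crop('side',s,165,115,80,75,'s8c',8);crop('top',t,135,165,90,70,'t8c',7,.5)
E
```

```text
t 15.3 tcp [0.4826 0.2048 0.2044] rpy [-170.09   25.02 -174.1 ] q [ 59.6  -2.3 -49.7  39.8 -43.1 -85.7] F [-0.19  1.07 -0.5 ] w 0.0236
 need rotvec [-0.0014 -0.0008 -0.0063] shift mm (tool) [ 0.1  4.7 19.5]
[  6.33476777  -1.26293295 139.93714919]
```

View pics/s8c.png

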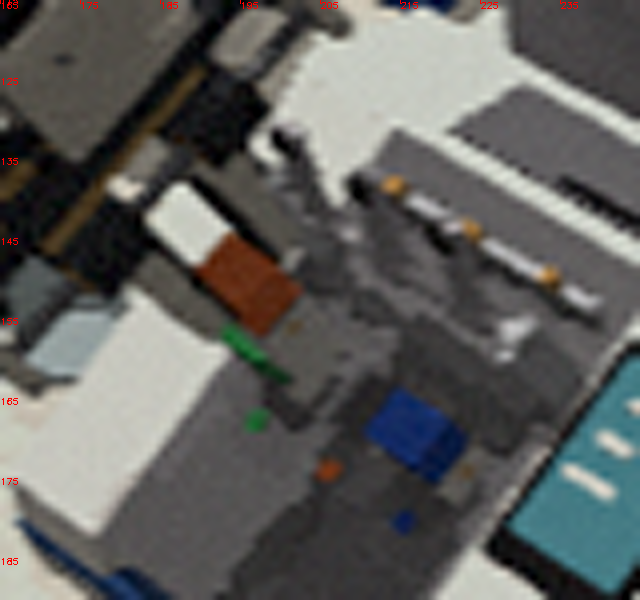

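View pics/t8c.png

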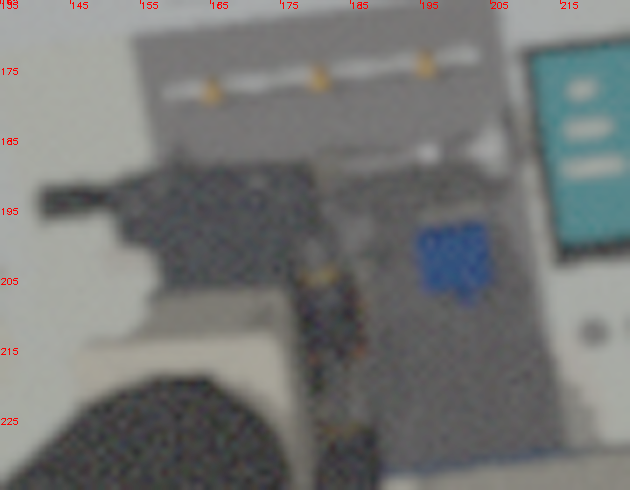

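```bash
python3 - <<'E'
from h import *
st=r.get_state();C=R.from_euler('xyz',st['eef_rot'],degrees=True);p=st['tcp_pos']
# sensor frame in tool: undo roll 10 about tool x
G=C*R.from_euler('x',-10,degrees=True); M=G.as_matrix() # x=-xs', y=ys', z=-zs'
obs=np.array([[189.2,148.1],[193.6,143.7],[202.1,150.8],[197.3,156.4]])
for dy in(-3,0,3):
  pts=[(12,-15+dy,-9),(-12,-15+dy,-9),(-12,-15+dy,13),(12,-15+dy,13)]
  u=np.array([proj('side',p+M@(np.array(q)/1000))[0] for q in pts]);print(dy,u.round(1).tolist(),'res',(obs-u).mean(0).round(2))
print('px per mm along socket axes at sensor:')
b=proj('side',p)[0]
for i in range(3): print(i,(proj('side',p+Rs()[:,i]*.001)[0]-b).round(3))
# fixed features predicted with O,YAW vs observed
for nm,q,ob in(('dotO',(-30,0,28),(205.56,173.29)),('dotG',(-30,46,28),(196.57,167.2)),('dotB',(-30,-46,28),(215.03,179.7)),('capG',(0,46,66),(196.48,155.58)),('capB',(0,-46,66),(215.29,167.81))):
  print(nm,proj('side',wor(q))[0].round(2),ob, 'top',proj('top',wor(q))[0].round(2))
print('top obs dotO 186.87 208.69, G ~169.4 205.7, B 199.65 202.0')
E
```

```text
-3 [[194.7, 153.8], [199.8, 147.8], [203.0, 151.4], [198.0, 157.4]] res [-3.29 -2.85]
0 [[194.0, 153.4], [199.1, 147.4], [202.3, 151.0], [197.3, 157.0]] res [-2.65 -2.43]
3 [[193.4, 153.0], [198.5, 146.9], [201.7, 150.6], [196.7, 156.5]] res [-2.01 -2.01]
px per mm along socket axes at sensor:
0 [ 0.194 -0.263]
1 [-0.212 -0.138]
2 [-0.168 -0.143]
dotO [205.36 173.13] (205.56, 173.29) top [186.9  208.47]
dotG [196.36 166.98] (196.57, 167.2) top [172.2  210.29]
dotB [214.7  179.53] (215.03, 179.7) top [201.58 206.65]
capG [195.9 155.1] (196.48, 155.58) top [168.96 205.94]
capB [214.71 167.52] (215.29, 167.81) top [199.35 202.18]
top obs dotO 186.87 208.69, G ~169.4 205.7, B 199.65 202.0
```

```bash
cat >> h.py <<'E'
F5=toolR()*R.from_euler('y',5,degrees=True)*R.from_euler('x',10,degrees=True)
def dk(*q):
    st=r.get_state();print('soc',soc(st['tcp_pos']).round(2));goto(wor(q),F5.as_euler('xyz',degrees=True),st)
    C=R.from_euler('xyz',st['eef_rot'],degrees=True);print(' F soc',(Rs().T@st['contact_force']).round(1),'-z_s*10 in tool',(C.inv().apply(-Rs()[:,2]*10)).round(2))
E
python3 -c "
from h import *
dk(4.5,-1.5,95)"
```

```text
soc [  6.36  -1.03 140.17]
t 15.4 tcp [0.4825 0.205  0.2046] rpy [-170.12   25.03 -174.09] q [ 59.6  -2.3 -49.7  39.8 -43.1 -85.7] F [ 0.23  0.28 -0.62] w 0.0238
 need rotvec [-0.0007 -0.0005 -0.0062] shift mm (tool) [-2.1  7.4 44.5]
 F soc [-0.1  0.3 -0.7] -z_s*10 in tool [-0.87  1.74  9.81]
```

step_arm:
  deltas:
    - [0,0,-0.006,-0.5,2,12,-0.8]
    - [0,0,0,-0.5,2,12,-0.8]
    - [0,0,0,-0.5,2,12,-0.8]
    - [0,0,0,-0.5,1.5,7,-0.8]
    - [0,0,0,0,0,0,-0.8]
    - [0,0,0,0,0,0,-0.8]

```text
time_s: 16.0
tcp_pos: [0.504, 0.2086, 0.1676]
eef_rot: [-170.2, 25.2, -173.7]
contact_force: [0.3, 0.7, -0.0]
gripper_width: 0.0237
```

```bash
python3 -c "
from h import *
dk(4.5,-1.5,90)
s=r.capture('side');crop('side',s,170,120,70,70,'s9c',8)
"
```

```text
soc [ 6.7   0.22 97.28]
t 16.0 tcp [0.504  0.2086 0.1676] rpy [-170.19   25.18 -173.74] q [ 54.9   1.9 -52.5  47.1 -35.7 -89.8] F [ 0.33  0.71 -0.04] w 0.0237
 need rotvec [ 0.003   0.0031 -0.0012] shift mm (tool) [ 1.6 -0.4  7.6]
 F soc [ 0.3  0.7 -0.2] -z_s*10 in tool [-0.84  1.7   9.82]
```

View pics/s9c.png

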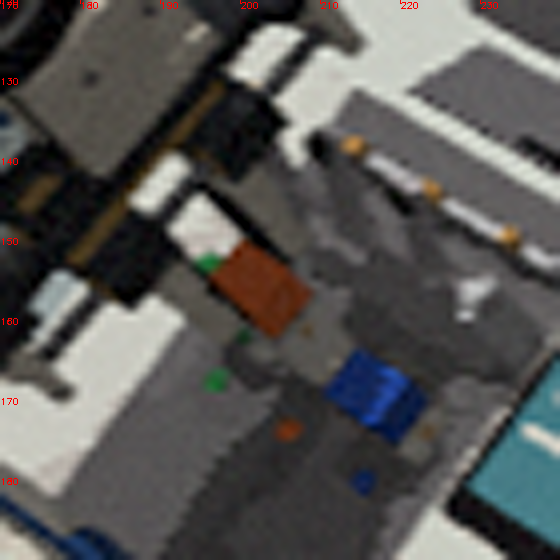

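```bash
python3 - <<'E'
from h import *
st=r.get_state();C=R.from_euler('xyz',st['eef_rot'],degrees=True);p=st['tcp_pos']
M=(C*R.from_euler('x',-10,degrees=True)).as_matrix()
for nm,q in(('R',(-12,-15,13)),('B',(12,-15,13)),('top far R',(-12,15,-9)),('top far L',(12,15,-9))): print(nm,proj('side',p+M@(np.array(q)/1000))[0].round(2))
b=proj('side',wor((0,0,60)))[0]
for i in range(3): print((proj('side',wor(np.array([0,0,60])+np.eye(3)[i]))[0]-b).round(3))
# side image obs mask
s=r.capture('side');x,y,w,h=190,142,26,26
c=cv2.resize(s[y:y+h,x:x+w],None,fx=8,fy=8,interpolation=cv2.INTER_CUBIC);hs=cv2.cvtColor(c,cv2.COLOR_RGB2HSV).astype(int)
m=((hs[...,0]<18)&(hs[...,1]>130)&(hs[...,2]>50)).astype(np.uint8)
n,l,sts,ce=cv2.connectedComponentsWithStats(m);i=1+np.argmax(sts[1:,4]);cs,_=cv2.findContours((l==i).astype(np.uint8),0,2)
rr=cv2.minAreaRect(cs[0]);print((cv2.boxPoints(rr)+.5)/8-.5+[x,y],np.array(rr[1])/8)
E
```

```text
R [208.77 156.52]
B [204.01 162.32]
top far R [199.49 149.06]
top far L [194.68 154.86]
[ 0.182 -0.248]
[-0.204 -0.135]
[-0.149 -0.125]
[[195.37500143 154.25      ]
 [201.12500191 148.50000143]
 [209.125      156.50000191]
 [203.375      162.25      ]] [11.31370735  8.13172817]
```

step_arm:
  deltas:
    - [0.003,0.003,-0.001,2,-1.5,0,-0.8]
    - [0,0,0,0,0,0,-0.8]

```text
time_s: 16.3
tcp_pos: [0.5021, 0.2075, 0.168]
eef_rot: [-170.1, 25.1, -173.7]
contact_force: [-0.2, 0.4, -1.0]
gripper_width: 0.0238
```

```bash
python3 -c "
from h import *
dk(4.5,-1.4,85)
"
```

```text
soc [ 5.12 -0.7  98.66]
t 16.3 tcp [0.5021 0.2075 0.168 ] rpy [-170.09   25.07 -173.72] q [ 55.1   1.8 -52.5  46.7 -36.  -89.6] F [-0.2   0.38 -0.99] w 0.0238
 need rotvec [ 0.0015  0.0011 -0.0005] shift mm (tool) [-0.6  1.7 13.6]
 F soc [-0.6  0.4 -0.8] -z_s*10 in tool [-0.86  1.72  9.81]
```

step_arm:
  deltas:
    - [0,0,0,0.2,0.4,5,-0.8]
    - [0,0,0,0,0.4,4,-0.8]
    - [0,0,0,0,0.4,3,-0.8]
    - [0,0,0,0,0,0,-0.8]

```text
time_s: 16.7
tcp_pos: [0.5073, 0.2077, 0.1566]
eef_rot: [-170.1, 25.1, -173.7]
contact_force: [-0.0, -1.6, -0.5]
gripper_width: 0.0232
```

```bash
python3 -c "
from h import *
dk(4.5,-1.4,78)
"
```

```text
soc [ 3.94 -1.06 86.13]
t 16.7 tcp [0.5073 0.2077 0.1566] rpy [-170.15   25.1  -173.68] q [ 53.5   2.9 -53.5  49.5 -33.8 -91.4] F [-0.03 -1.64 -0.45] w 0.0232
 need rotvec [ 0.0027  0.0018 -0.0001] shift mm (tool) [-1.2  1.   8. ]
 F soc [-0.4 -1.6 -0.3] -z_s*10 in tool [-0.85  1.7   9.82]
```

step_arm:
  deltas:
    - [0,0,0,-0.7,0.2,2.5,-0.8]
    - [0,0,0,-0.2,0.4,2.5,-0.8]
    - [0,0,0,-0.2,0.4,2.5,-0.8]
    - [0,0,0,0,0,0,-0.8]

```text
time_s: 17.1
tcp_pos: [0.512, 0.2076, 0.1493]
eef_rot: [-170.1, 25.1, -173.7]
contact_force: [-1.0, -0.6, -0.3]
gripper_width: 0.0239
```

```bash
python3 -c "
from h import *
dk(4.5,-1.4,72)
"
```

```text
soc [ 4.3  -1.72 77.5 ]
t 17.1 tcp [0.512  0.2076 0.1493] rpy [-170.11   25.08 -173.7 ] q [ 52.3   3.9 -54.   51.4 -32.5 -92.5] F [-1.03 -0.56 -0.29] w 0.0239
 need rotvec [ 0.0019  0.0013 -0.0002] shift mm (tool) [-0.7  1.2  5.3]
 F soc [-1.1 -0.4  0.3] -z_s*10 in tool [-0.86  1.71  9.82]
```

step_arm:
  deltas:
    - [0,0,0,-0.2,0.5,2,-0.8]
    - [0,0,0,-0.2,0.4,2,-0.8]
    - [0,0,0,-0.2,0.4,2,-0.8]
    - [0,0,0,0,0,0,-0.8]

```text
time_s: 17.5
tcp_pos: [0.5151, 0.208, 0.1432]
eef_rot: [-170.1, 25.0, -173.7]
contact_force: [0.1, 0.1, -1.7]
gripper_width: 0.0234
```

```bash
python3 -c "
from h import *
dk(4,-1.4,69)
s=r.capture('side');t=r.capture('top');crop('side',s,170,115,80,75,'s10c',8);crop('top',t,135,165,90,70,'t10c',7,.5)
"
```

```text
soc [ 3.97 -1.64 70.69]
t 17.5 tcp [0.5151 0.208  0.1432] rpy [-170.09   25.05 -173.68] q [ 51.4   4.6 -54.4  53.1 -31.4 -93.6] F [ 0.13  0.06 -1.66] w 0.0234
 need rotvec [0.0017 0.0008 0.0001] shift mm (tool) [-0.2  0.5  1.6]
 F soc [-0.7  0.  -1.5] -z_s*10 in tool [-0.86  1.71  9.81]
```

View pics/s10c.png

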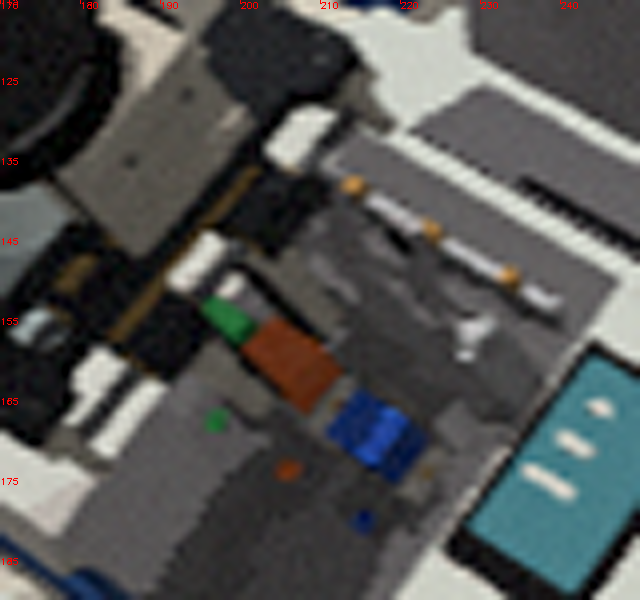

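View pics/t10c.png

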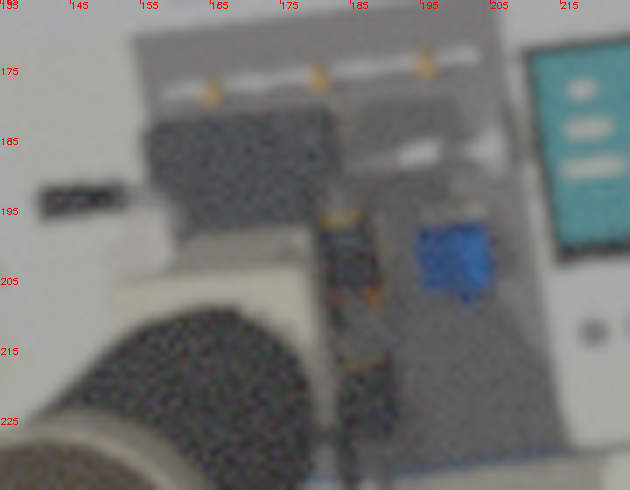

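step_arm:
  deltas:
    - [0,0,0,-0.1,0.3,1.5,-0.8]
    - [0,0,0,0,0,0,-0.8]
    - [0,0,0,0,0,0,-0.27]
    - [0,0,0,0,0,0,-0.27]
    - [0,0,0,0,0,0,-0.27]

```text
time_s: 18.1
tcp_pos: [0.5162, 0.2086, 0.1426]
eef_rot: [-170.1, 25.1, -173.7]
contact_force: [0.5, -0.6, 0.0]
gripper_width: 0.0315
```

```bash
python3 -c "
from h import *
dk(4,-1.4,69)
s=r.capture('side');crop('side',s,170,115,80,75,'s11c',8)
"
```

```text
soc [ 4.7  -1.15 69.59]
t 18.1 tcp [0.5162 0.2086 0.1426] rpy [-170.14   25.11 -173.7 ] q [ 51.2   4.7 -54.4  53.5 -31.2 -93.8] F [ 0.54 -0.59  0.  ] w 0.0315
 need rotvec [ 0.0025  0.002  -0.0003] shift mm (tool) [ 0.7 -0.1  0.7]
 F soc [ 0.4 -0.6 -0.2] -z_s*10 in tool [-0.85  1.71  9.82]
```

View pics/s11c.png

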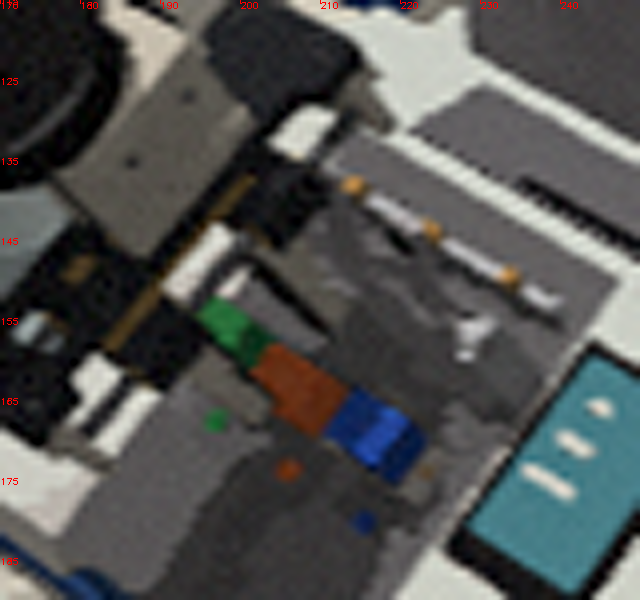

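step_arm:
  deltas:
    - [0,0,0,0.4,-0.9,-5,-0.27]
    - [0,0,0,0.9,-1.7,-10,-0.27]
    - [0,0,0,1.7,-3.4,-20,-0.27]
    - [0,0,0,2.6,-5,-30,-0.27]
    - [0,0,0,8,-5,-30,-0.27]
    - [0,0,0,25,-5,-25,-0.27]
    - [0,0,0,30,0,0,-0.27]

```text
time_s: 18.85
tcp_pos: [0.3997, 0.1959, 0.2285]
eef_rot: [-170.3, 24.8, -173.9]
contact_force: [-1.1, 1.4, 0.2]
gripper_width: 0.0324
```

```bash
python3 -c "
from h import *
dk(0,90,190)
s=r.capture('side');t=r.capture('top');crop('side',s,165,100,90,90,'s12c',8);crop('top',t,135,165,90,70,'t12c',7,.5)
"
```

```text
soc [-53.82  -0.97 202.52]
t 18.85 tcp [0.3997 0.1959 0.2285] rpy [-170.29   24.81 -173.95] q [ 73.8 -11.6 -52.2  33.3 -54.4 -90.8] F [-1.06  1.43  0.2 ] w 0.0324
 need rotvec [ 0.0033 -0.0039 -0.0033] shift mm (tool) [-54.4  91.1  -8. ]
 F soc [-0.7  1.5  0.6] -z_s*10 in tool [-0.9   1.7   9.81]
```

View pics/s12c.png

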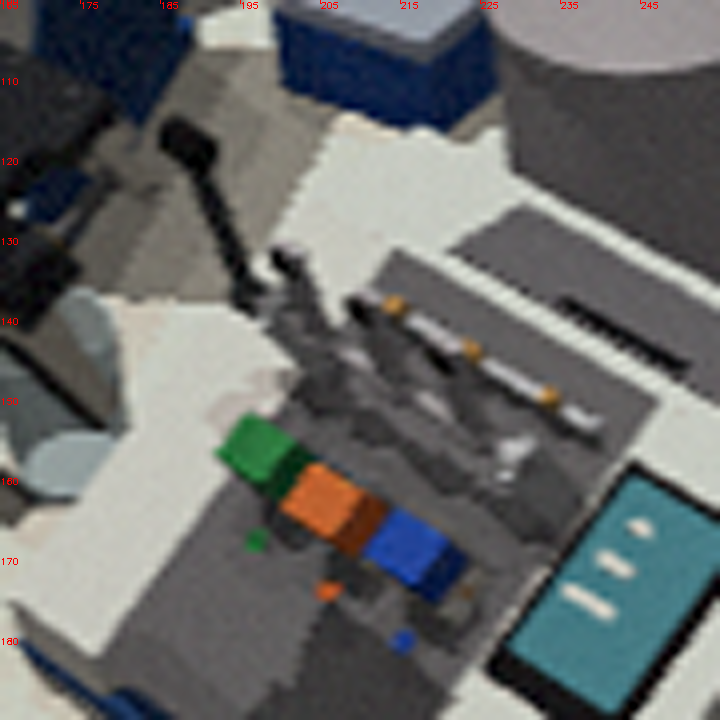

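View pics/t12c.png

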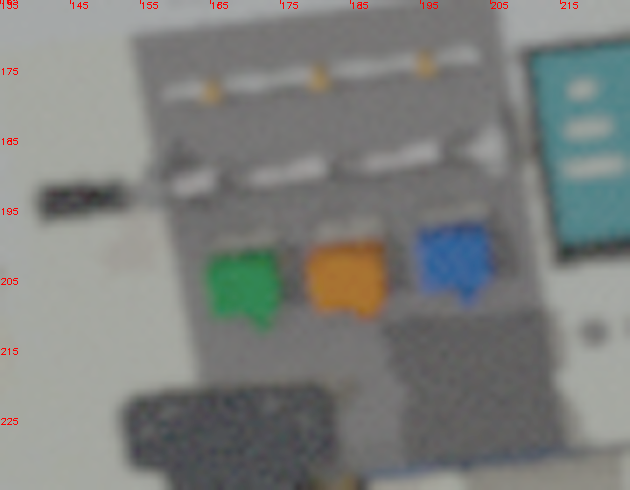

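```bash
python3 - <<'E'
from h import *
from kin import *
for a in(1.75,1.8,1.85,1.9,1.95):
    g=[52-85*np.cos(a),90,72+85*np.sin(a)];e1=[g[0],101,g[2]];e2=[g[0],79,g[2]]
    print(a,np.round(g,1),wor(g).round(4),'side',proj('side',wor(g))[0].round(1),'top c/out/in',[proj('top',wor(k))[0].round(1).tolist() for k in(g,e1,e2)])
print('hinge side',proj('side',wor([52,90,72]))[0],'top',proj('top',wor([52,90,72]))[0])
P=np.load('kin.npy')
q0=r.get_state()['joints']
for yaw in(-83.7,96.3):
  x=None
  for a in(1.9,1.5,1.1,.7,.35,0):
    g=np.array([52-85*np.cos(a),90,72+85*np.sin(a)]);Rm=R.from_euler('xyz',[180,0,yaw],degrees=True)
    tcp=wor(g)+[0,0,-.0188]
    if x is None:
        o=glob(tcp,Rm,P,15,m=1.5);print(yaw,[k.round(0).tolist() for k in o]);
        if not o: break
        x=min(o,key=lambda k:abs(k-q0).sum())
    x,c=ikb(tcp,Rm,P,x,1);print(yaw,a,tcp.round(3),x.round(1),round(c,3))
E
```

```text
1.75 [ 67.2  90.  155.6] [0.5172 0.3004 0.2484] side [185. 120.] top c/out/in [[144.8, 197.6], [140.8, 198.1], [148.8, 197.1]]
1.8 [ 71.3  90.  154.8] [0.5212 0.3008 0.2497] side [185.9 119.1] top c/out/in [[144.6, 196.1], [140.6, 196.6], [148.5, 195.6]]
1.85 [ 75.4  90.  153.7] [0.5253 0.3013 0.2508] side [186.9 118.2] top c/out/in [[144.3, 194.6], [140.4, 195.0], [148.3, 194.1]]
1.9 [ 79.5  90.  152.4] [0.5294 0.3017 0.2518] side [187.9 117.4] top c/out/in [[144.1, 193.0], [140.2, 193.5], [148.1, 192.5]]
1.95 [ 83.5  90.  151. ] [0.5335 0.3022 0.2525] side [188.9 116.7] top c/out/in [[144.0, 191.5], [140.0, 192.0], [147.9, 191.0]]
hinge side [195.68009845 136.26699185] top [150.81996453 192.33222766]
-83.7 [[48.0, 14.0, -7.0, 0.0, -68.0, 48.0]]
-83.7 1.9 [0.529 0.302 0.233] [ 48.   14.2  -7.5   0.  -68.3  48.3] 0.0
-83.7 1.5 [0.498 0.298 0.22 ] [ 50.2  12.  -12.1   0.  -65.9  46.1] 0.0
-83.7 1.1 [0.475 0.296 0.196] [ 52.   11.  -16.7   0.  -62.3  44.3] 0.0
-83.7 0.7 [0.463 0.294 0.164] [ 53.   11.5 -20.5   0.  -58.   43.3] 0.0
-83.7 0.35 [0.462 0.294 0.135] [ 53.   13.2 -22.6   0.  -54.2  43.3] 0.0
-83.7 0 [0.473 0.295 0.107] [ 52.2  15.8 -23.4   0.  -50.9  44.1] 0.0
96.3 [[48.0, 14.0, -7.0, -0.0, -68.0, -132.0]]
96.3 1.9 [0.529 0.302 0.233] [  48.    14.2   -7.4   -0.   -68.4 -131.7] 0.0
96.3 1.5 [0.498 0.298 0.22 ] [  50.1   12.   -12.    -0.   -65.9 -133.8] 0.0
96.3 1.1 [0.475 0.296 0.196] [  51.9   11.1  -16.6   -0.   -62.4 -135.6] 0.0
96.3 0.7 [0.463 0.294 0.164] [  52.9   11.6  -20.4   -0.   -58.  -136.6] 0.0
96.3 0.35 [0.462 0.294 0.135] [  52.9   13.3  -22.5   -0.   -54.2 -136.6] 0.0
96.3 0 [0.473 0.295 0.107] [  52.1   15.8  -23.3   -0.   -50.9 -135.8] 0.0
```

```bash
python3 - <<'E'
from h import *
goto([.5294,.3012,.32],[180,0,96.3])
C=R.from_euler('xyz',r.get_state()['eef_rot'],degrees=True);print(C.inv().apply([0,0,10]).round(2),C.inv().apply([10,0,0]).round(2),C.inv().apply([0,10,0]).round(2))
E
```

```text
t 18.95 tcp [0.3982 0.194  0.2255] rpy [-170.07   24.67 -173.73] q [ 73.9 -11.6 -52.6  33.3 -54.3 -90.9] F [-0.45  0.5   0.42] w 0.0321
 need rotvec [0.2017 0.4682 1.5026] shift mm (tool) [-168.6   86.2  -42.1]
[-4.17 -1.57 -8.95] [-9.03 -0.36  4.27] [-0.99  9.87 -1.27]
```

step_arm:
  deltas:
    - [0.018,0.042,0.136,-15,-5,-32,-0.32]
    - [0.018,0.042,0.136,-15,-5,-32,-0.32]
    - [0.018,0.042,0.136,-8,0,-16,-0.32]
    - [0.018,0.042,0.136,0,0,0,-0.32]
    - [0.018,0.042,0.136,0,0,0,-0.32]
    - [0.018,0.042,0.136,0,0,0,-0.32]
    - [0.018,0.042,0.136,0,0,0,-0.32]
    - [0.018,0.042,0.136,0,0,0,-0.32]
    - [0.018,0.042,0.136,0,0,0,-0.32]
    - [0.018,0.042,0.136,0,0,0,-0.32]

```text
time_s: 19.95
tcp_pos: [0.3976, 0.1958, 0.3175]
eef_rot: [179.6, 1.6, 102.4]
contact_force: [-0.3, -0.4, 0.1]
gripper_width: 0.0296
```

```bash
python3 - <<'E'
from h import *
goto([.5294,.3012,.32],[180,0,96.3])
E
```

```text
t 19.95 tcp [0.3976 0.1958 0.3175] rpy [179.62   1.6  102.35] q [  53.2   -5.   -18.4    1.5  -77.3 -131.2] F [-0.3  -0.45  0.09] w 0.0296
 need rotvec [0.0082 0.0275 0.1057] shift mm (tool) [ 74.7 151.3  -3.5]
```

step_arm:
  deltas:
    - [0.008,0.028,0.1,15,35,-5,-0.1]
    - [0,0,0,20,40,0,-0.1]
    - [0,0,0,15,35,0,-0.1]
    - [0,0,0,8,15,0,-0.1]
    - [0,0,0,0,0,0,-0.1]
    - [0,0,0,0,0,0,-0.1]

```text
time_s: 20.55
tcp_pos: [0.5193, 0.2727, 0.3225]
eef_rot: [-179.8, -0.5, 96.1]
contact_force: [-0.4, -0.4, -0.3]
gripper_width: 0.0394
```

```bash
python3 - <<'E'
from h import *
goto([.5294,.3012,.285],[180,0,96.3])
E
```

```text
t 20.55 tcp [0.5193 0.2727 0.3225] rpy [-179.82   -0.5    96.09] q [  46.5    9.5   -1.6   -0.5  -78.6 -130.3] F [-0.45 -0.37 -0.34] w 0.0394
 need rotvec [-0.0031 -0.0088 -0.0037] shift mm (tool) [26.9 13.2 37.7]
```

step_arm:
  deltas:
    - [-0.003,-0.009,-0.004,16,7,10,-0.1]
    - [0,0,0,7,4,10,-0.1]
    - [0,0,0,0,0,5,-0.1]
    - [0,0,0,0,0,0,-0.1]

```text
time_s: 20.95
tcp_pos: [0.5261, 0.2976, 0.2964]
eef_rot: [-180.0, -0.0, 96.4]
contact_force: [-0.7, -0.2, 0.3]
gripper_width: 0.0392
```

```bash
python3 - <<'E'
from h import *
goto([.5294,.3012,.233],[180,0,96.3])
s=r.capture('side');t=r.capture('top');crop('side',s,150,60,90,100,'s13c',7);crop('top',t,115,165,90,70,'t13c',7,.5)
E
```

```text
t 20.95 tcp [0.5261 0.2976 0.2964] rpy [-1.7998e+02 -3.0000e-02  9.6430e+01] q [  48.    11.9   -2.2   -0.   -75.9 -131.5] F [-0.72 -0.22  0.33] w 0.0392
 need rotvec [-0.0003 -0.0005  0.0022] shift mm (tool) [ 3.1  3.7 63.4]
```

View pics/s13c.png

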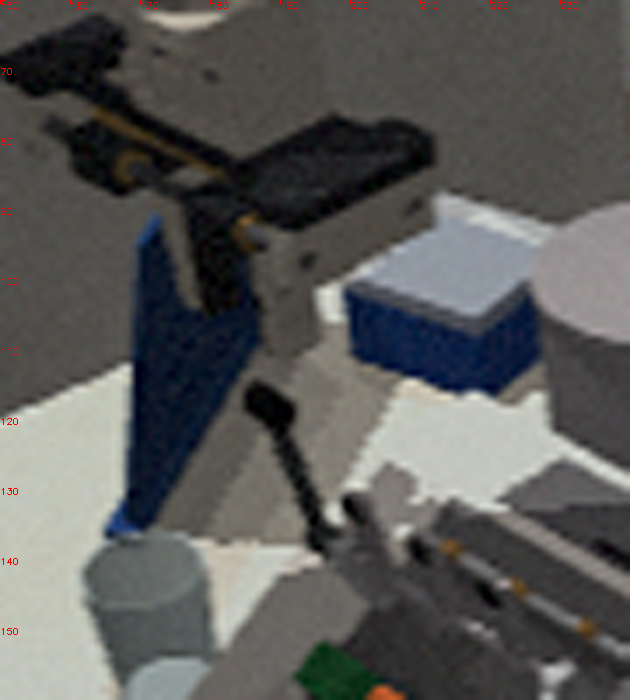

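View pics/t13c.png

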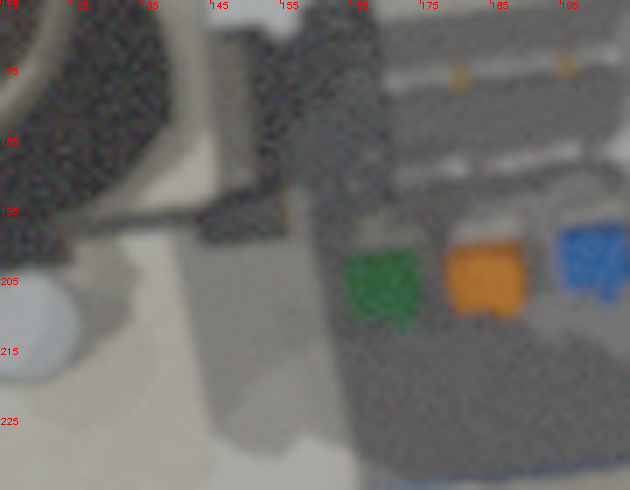

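step_arm:
  deltas:
    - [0,0,0.002,3,3.5,0,-0.1]
    - [0,0,0,0,0,12,-0.1]
    - [0,0,0,0,0,12,-0.1]
    - [0,0,0,0,0,6,-0.1]
    - [0,0,0,0,0,0,-0.1]

```text
time_s: 21.55
tcp_pos: [0.5298, 0.3006, 0.266]
eef_rot: [179.9, -0.1, 96.3]
contact_force: [0.2, -0.3, 0.7]
gripper_width: 0.0396
```

```bash
python3 - <<'E'
from h import *
goto([.5294,.3012,.233],[180,0,96.3])
s=r.capture('side');crop('side',s,160,70,70,80,'s14c',8)
E
```

```text
t 21.55 tcp [0.5298 0.3006 0.266 ] rpy [ 1.7987e+02 -1.5000e-01  9.6260e+01] q [  47.9   13.    -4.7   -0.   -72.1 -131.6] F [ 0.2  -0.28  0.68] w 0.0396
 need rotvec [ 0.0023 -0.0026 -0.0008] shift mm (tool) [ 0.5 -0.4 33. ]
```

View pics/s14c.png

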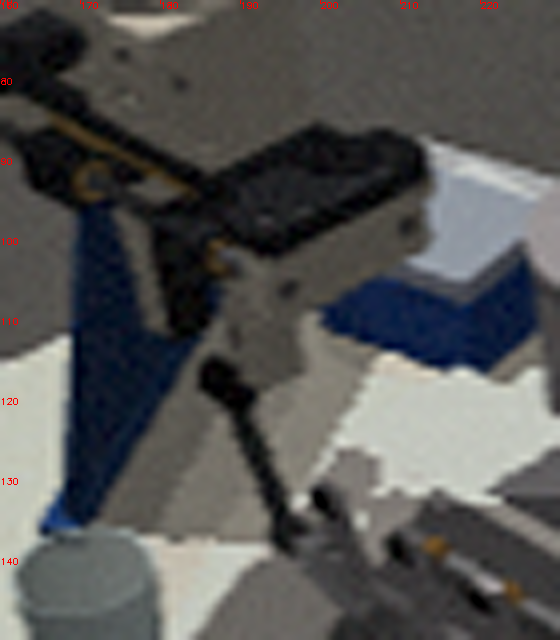

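step_arm:
  deltas:
    - [0.002,-0.002,0,0.5,-0.4,8,-0.1]
    - [0,0,0,0,0,10,-0.1]
    - [0,0,0,0,0,10,-0.1]
    - [0,0,0,0,0,4,-0.1]
    - [0,0,0,0,0,0,-0.1]

```text
time_s: 22.1
tcp_pos: [0.5294, 0.3011, 0.2316]
eef_rot: [180.0, -0.0, 96.3]
contact_force: [-0.9, 0.3, 0.6]
gripper_width: 0.0394
```

```bash
python3 - <<'E'
from h import *
goto([.5294,.3012,.233],[180,0,96.3])
s=r.capture('side');crop('side',s,160,70,70,80,'s15c',8)
E
```

```text
t 22.1 tcp [0.5294 0.3011 0.2316] rpy [ 1.7998e+02 -2.0000e-02  9.6250e+01] q [  48.    14.2   -7.6   -0.   -68.1 -131.7] F [-0.93  0.28  0.58] w 0.0394
 need rotvec [ 0.0004 -0.0004 -0.0008] shift mm (tool) [ 0.1 -0.  -1.4]
```

View pics/s15c.png

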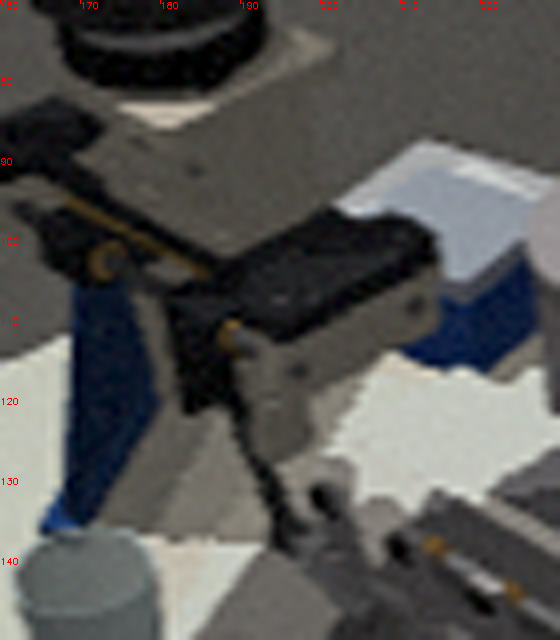

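step_arm:
  deltas:
    - [0,0,0,0,0,0,-0.8]
    - [0,0,0,0,0,0,-0.8]
    - [0,0,0,0,0,0,-0.8]
    - [0,0,0,0,0,0,-0.8]
  squeeze: 15

```text
time_s: 22.55
tcp_pos: [0.53, 0.301, 0.2327]
eef_rot: [179.9, -0.0, 96.3]
contact_force: [0.5, 1.1, -1.9]
gripper_width: 0.0217
```

```bash
cat > lev.py <<'E'
from h import *
import sys
# current angle from grasp pt, then shifts for next arc points
st=r.get_state();C=R.from_euler('xyz',st['eef_rot'],degrees=True)
g=st['tcp_pos']-C.apply([0,0,.0188]);q=soc(g);a=np.arctan2(q[2]-72,52-q[0])
print('t',st['time_s'],'grasp soc',q.round(1),'a',a.round(3),'rad',np.hypot(q[2]-72,52-q[0]).round(1),'w',round(st['gripper_width'],4),'F soc',(Rs().T@st['contact_force']).round(1),'rpy',st['eef_rot'].round(1))
prev=q
for da in np.arange(1,11)*float(sys.argv[1]):
    b=a-da;n=np.array([52-85*np.cos(b),q[1],72+85*np.sin(b)])
    print(round(b,2),(C.inv().apply(Rs()@(n-prev))).round(1));prev=n
E
python3 lev.py .12
```

```text
t 22.55 grasp soc [ 79.8  89.2 152. ] a 1.905 rad 84.7 w 0.0217 F soc [-0.4  1.  -2. ] rpy [179.9  -0.   96.3]
1.78 [-0.  -9.9  2.2]
1.66 [-0.  -9.5  3.7]
1.54 [-0.  -9.   4.8]
1.42 [-0.  -8.4  5.8]
1.3 [-0.  -7.6  6.8]
1.18 [-0.  -6.7  7.6]
1.06 [-0.  -5.8  8.4]
0.94 [-0.  -4.7  9. ]
0.82 [-0.  -3.6  9.5]
0.7 [-0.  -2.4  9.9]
```

step_arm:
  deltas:
    - [0,0,0,0,-9.9,2.2,-0.8]
    - [0,0,0,0,-9.5,3.7,-0.8]
    - [0,0,0,0,-9,4.8,-0.8]
    - [0,0,0,0,-8.4,5.8,-0.8]

```text
time_s: 22.95
tcp_pos: [0.4939, 0.2969, 0.217]
eef_rot: [179.6, -0.1, 96.2]
contact_force: [3.7, -1.6, -0.4]
gripper_width: 0.0218
```

```bash
python3 lev.py .12
```

```text
t 22.95 grasp soc [ 40.4  89.  156.6] a 1.434 rad 85.4 w 0.0218 F soc [ 2.8 -2.  -2.1] rpy [ 1.796e+02 -1.000e-01  9.620e+01]
1.31 [-0.  -7.5  7. ]
1.19 [-0.  -6.9  7.5]
1.07 [-0.  -5.9  8.3]
0.95 [-0.  -4.9  9. ]
0.83 [-0.  -3.8  9.5]
0.71 [-0.  -2.6  9.9]
0.59 [-0.  -1.4 10.1]
0.47 [-0.  -0.2 10.2]
0.35 [-0.   1.  10.1]
0.23 [-0.   2.2  9.9]
```

step_arm:
  deltas:
    - [0,0,0,0,-7.5,7,-0.8]
    - [0,0,0,0,-6.9,7.5,-0.8]
    - [0,0,0,0,-5.9,8.3,-0.8]
    - [0,0,0,0,-4.9,9,-0.8]

```text
time_s: 23.35
tcp_pos: [0.4664, 0.2937, 0.1834]
eef_rot: [179.5, -0.1, 96.3]
contact_force: [4.2, -1.5, -0.1]
gripper_width: 0.0214
```

```bash
python3 lev.py .1;python3 -c "
from h import *
s=r.capture('side');crop('side',s,165,100,90,90,'s16c',8)"
```

```text
t 23.35 grasp soc [ -0.4  88.8 141.3] a 0.924 rad 86.9 w 0.0214 F soc [ 3.5 -1.9 -2.1] rpy [ 1.795e+02 -1.000e-01  9.630e+01]
0.82 [-0.  -1.2  8.7]
0.72 [-0.  -2.2  8.2]
0.62 [-0.  -1.3  8.4]
0.52 [-0.  -0.5  8.5]
0.42 [-0.   0.4  8.5]
0.32 [-0.   1.2  8.4]
0.22 [-0.   2.   8.2]
0.12 [-0.   2.8  8. ]
0.02 [-0.   3.6  7.7]
-0.08 [-0.   4.4  7.3]
```

View pics/s16c.png

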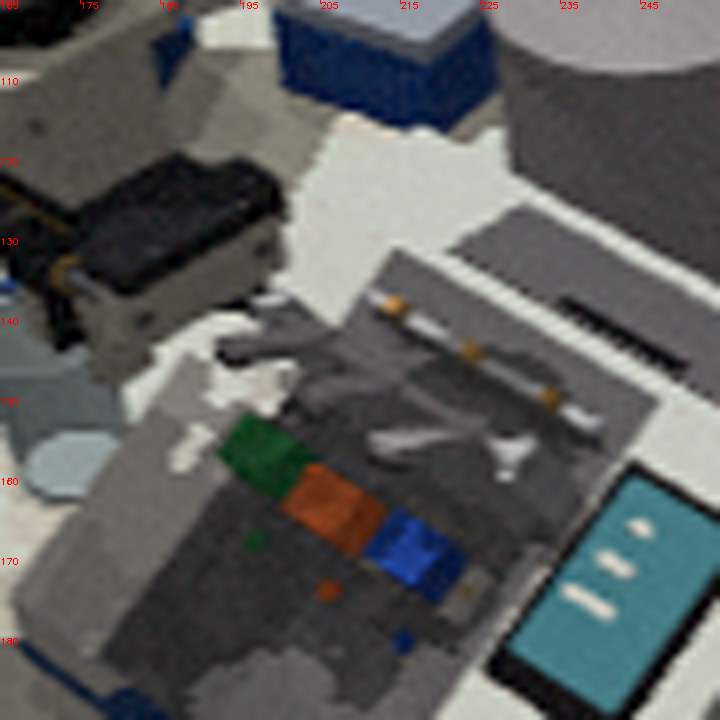

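Pawls are turning with the lever and the orange cap is at about (206,162), in line with its neighbours. Continuing the arc.

step_arm:
  deltas:
    - [0,0,0,0,-1.2,8.7,-0.8]
    - [0,0,0,0,-2,8.2,-0.8]
    - [0,0,0,0,-1.3,8.4,-0.8]
    - [0,0,0,0,-0.5,8.5,-0.8]
    - [0,0,0,0,0.4,8.5,-0.8]

```text
time_s: 23.9
tcp_pos: [0.4596, 0.2929, 0.1367]
eef_rot: [179.7, -0.1, 96.3]
contact_force: [3.8, -2.2, 3.6]
gripper_width: 0.022
```

```bash
python3 lev.py .07
```

```text
t 23.9 grasp soc [-29.6  88.8 104.2] a 0.376 rad 87.8 w 0.022 F soc [ 4.8 -2.6  1.3] rpy [ 1.797e+02 -1.000e-01  9.630e+01]
0.31 [-0.   3.8  5.5]
0.24 [-0.   1.5  5.8]
0.17 [-0.   1.9  5.7]
0.1 [-0.   2.2  5.5]
0.03 [-0.   2.6  5.3]
-0.04 [-0.   3.   5.1]
-0.11 [-0.   3.3  4.9]
-0.18 [-0.   3.7  4.7]
-0.25 [-0.   4.   4.4]
-0.32 [-0.   4.3  4.1]
```

step_arm:
  deltas:
    - [0,0,0,0,3.5,5.5,-0.8]
    - [0,0,0,0,1.5,5.8,-0.8]
    - [0,0,0,0,1.9,5.7,-0.8]
    - [0,0,0,0,2.2,5.5,-0.8]

```text
time_s: 24.3
tcp_pos: [0.4676, 0.2938, 0.1105]
eef_rot: [179.9, -0.0, 96.3]
contact_force: [0.1, -1.3, 3.1]
gripper_width: 0.0221
```

```bash
python3 lev.py .05
```

```text
t 24.3 grasp soc [-35.7  88.9  77.5] a 0.063 rad 87.9 w 0.0221 F soc [ 1.5 -1.4  2.7] rpy [179.9  -0.   96.3]
0.01 [0.  4.6 2.5]
-0.04 [0.  2.2 3.7]
-0.09 [0.  2.3 3.5]
-0.14 [0.  2.5 3.4]
-0.19 [0.  2.7 3.3]
-0.24 [0.  2.8 3.2]
-0.29 [0. 3. 3.]
-0.34 [0.  3.1 2.9]
-0.39 [0.  3.3 2.7]
-0.44 [0.  3.4 2.5]
```

step_arm:
  deltas:
    - [0,0,0,0,2.5,3.5,-0.8]
    - [0,0,0,0,2,3.5,-0.8]
    - [0,0,0,0,1.5,3,-0.8]

```text
time_s: 24.6
tcp_pos: [0.4731, 0.2944, 0.1012]
eef_rot: [-180.0, 0.0, 96.3]
contact_force: [-10.8, -2.9, 21.0]
gripper_width: 0.0221
```

```bash
python3 lev.py .05
```

```text
t 24.6 grasp soc [-35.6  88.9  66.7] a -0.06 rad 87.7 w 0.0221 F soc [ 0.9 -1.7 23.7] rpy [-180.     0.    96.3]
-0.11 [0.  4.7 2. ]
-0.16 [0.  2.6 3.4]
-0.21 [0.  2.8 3.2]
-0.26 [0.  2.9 3.1]
-0.31 [0.  3.1 2.9]
-0.36 [0.  3.2 2.8]
-0.41 [0.  3.4 2.6]
-0.46 [0.  3.5 2.4]
-0.51 [0.  3.6 2.3]
-0.56 [0.  3.7 2.1]
```

step_arm:
  deltas:
    - [0,0,0,0,0,0,-0.15]
    - [0,0,0,0,0,0,-0.15]
    - [0,0,0,0,0,0,-0.15]
    - [0,0,0,0,-2,-6,-0.15]
    - [0,0,0,0,-4,-15,-0.15]
    - [0,0,0,0,-8,-30,-0.15]
    - [0,0,0,0,-20,-35,-0.15]
    - [0,0,0,0,-30,-30,-0.15]
    - [0,0,0,0,-30,0,-0.15]

```text
time_s: 25.5
tcp_pos: [0.379, 0.2841, 0.22]
eef_rot: [-179.8, 0.2, 96.0]
contact_force: [-0.6, 0.5, -0.8]
gripper_width: 0.037
```

```bash
python3 lev.py .05|head -1;python3 -c "
from h import *
s=r.capture('side');t=r.capture('top');crop('side',s,165,100,90,90,'s17c',8);crop('top',t,135,165,90,70,'t17c',7,.5)
print(r.get_state()['joints'])
for a in (0,.1,.2): print(a,proj('side',wor([52-85*np.cos(a),90,72+85*np.sin(a)])))"
```

```text
t 25.5 grasp soc [-58.1  89.1 216.9] a 0.921 rad 182.0 w 0.037 F soc [-0.9  0.6 -0.4] rpy [-179.8    0.2   96. ]
[  60.77756607    1.62034753  -24.43469257   -0.24260798  -64.38501155
 -144.57863163]
0 [[180.54792271 156.64548673]]
0.1 [[179.22353183 155.47035408]]
0.2 [[178.05028867 154.08524443]]
```

View pics/s17c.png

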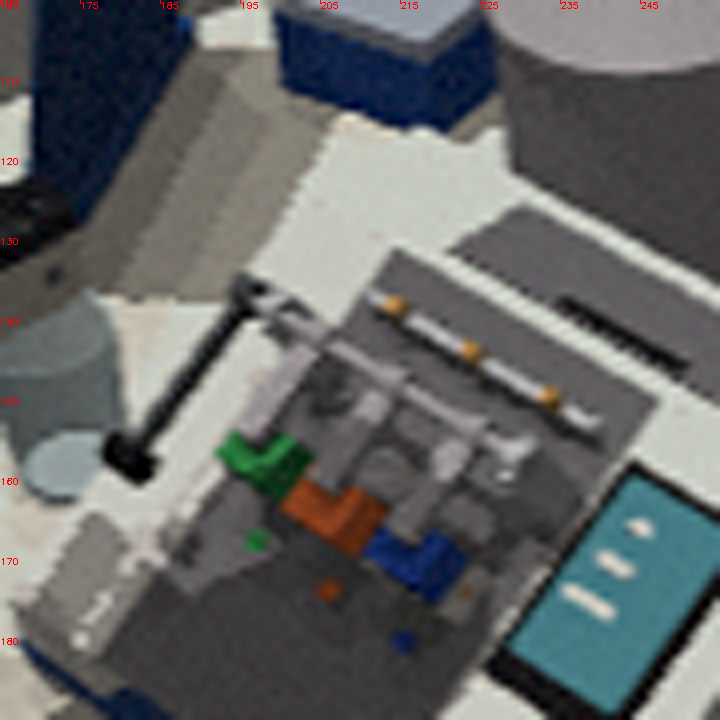

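View pics/t17c.png

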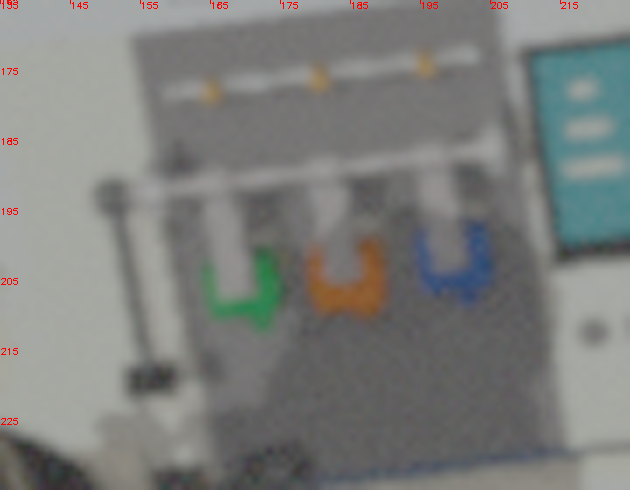

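```bash
python3 - <<'E'
from h import *
s=r.capture('side');cv2.imwrite('pics/s18.png',s[:,:,::-1]);print(r.get_state()['contact_force'],r.get_state()['qd'].round(2))
a=cv2.imread('pics/side0.png');cv2.imwrite('pics/s18d.png',np.vstack([s[:,:,::-1][200:],a[200:]]))
E
```

```text
[ 0.34164276  0.21960643 -0.53051597] [-1.37  2.72  1.17  0.46  0.57  1.14]
```

View pics/s18.png

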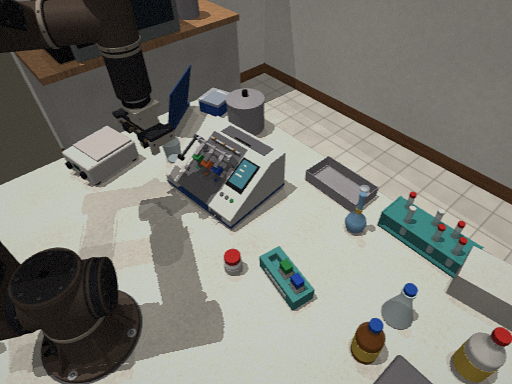

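The picture shows the orange sensor in the deck's middle pocket under its pawl and the lever down, grip at about (181,156). The blue and green spares are still in the stand at (297,280) and (286,266), the glassware stands where it was, and the gripper is clear.

```bash
python3 -c "
from plant import r
print(r.close_job(), r.get_state()['time_s'])"
```

```text
the job is handed in; nothing more can be done
the job is handed in; nothing more can be done
```

The orange sensor is in the middle pocket and the clamp lever is shut over it. I handed the job in at about 25.6 s, and no verdict was reported.

**What I did:**
- **First approach abandoned:** Holding the tool square to the slope would have taken joint 3 past its range. I put the sensor back in its well and gripped it again near the top, with the tool rolled 10°.
- **Insertion:** I lowered it about 14 mm into the pocket, with the sensor tilted 5° from square, and let go. It slid the rest of the way, level with its neighbours, while the lever was still open at about 1.9 rad.
- **Clamp:** I gripped the lever by the ends of its grip and swung it down to the stop, where the force reached 24 N. Then I released it and backed away.

**Last checks:**
- **Lever:** In the side picture the grip is within half a pixel of where angle 0 should put it. All three pawls lie over the caps.
- **Spares and glassware:** By eye in the last side picture, blue and green are in their wells and the glassware and bottles are in place. I did not measure these.
- **Contact:** The gripper was clear of everything and the force reading was about zero.

**Doubts:**
- **Orange cap position:** Before clamping, it sat about 1 pixel (up to 3 mm) off the line between its neighbours. I took that for a lean within the pocket's play and did not measure it again under the pawl.
- **Deck height:** At the stop the arm's reading put the grip about 5 mm lower than my deck estimate. I put that down to error in the estimate and some slip, and relied on the picture instead.

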